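Lay out a wax-carving place on the bench

TASK

Set out the carving place: lay the green wax block squarely inside the white outline on the black mat with the green wax ring flat on the middle of its top, and stand the orange jar on the mat off the middle of the block's left end and the cream-white jar off the middle of its right end, each with about two centimetres of gap to the block. Stand the dark-blue jar on the bench behind the steel jig, off the middle of its far long edge, again with about two centimetres of gap. All jars stay upright, left, right and behind are as the robot sees them, and the eraser must be left where it lies.

Things in the scene. Friction and masses are not known exactly. Their poses are not given: they have to be found in the camera images.
- wax_block: Green carving wax block lying flat, 50 mm (its x) by 90 mm (its y) by 24 mm high, one corner bevelled; origin at the centre of its underside, z up. Loose, 0.11 kg. It starts with its length within 0.5 rad of the world's y.
- wax_ring: Green wax ring lying flat, 30 mm outside diameter, 10 mm high; origin at the centre of its underside, z up. Loose, 12 g.
- orange_jar: Upright round jar, orange body 46 mm in diameter and 50 mm high, with a black cap 42 mm in diameter up to 62 mm; origin at the centre of its underside. Loose, 0.09 kg.
- white_jar: Upright round jar, cream-white body 52 mm in diameter and 36 mm high, with a white cap 48 mm in diameter up to 48 mm; origin at the centre of its underside. Loose, 0.09 kg.
- blue_jar: Upright round jar, dark-blue body 40 mm in diameter and 42 mm high, with a white cap 36 mm in diameter up to 54 mm; origin at the centre of its underside. Loose, 0.09 kg.
- mat: Black rubber mat fixed to the bench, 130 mm (its x) by 260 mm (its y) by 4 mm thick, with a white rectangular outline in its middle, 62 mm (x) by 102 mm (y) inside. Origin at the centre of its underside; x points away from the robot and y to the robot's left, within 0.2 rad.
- jig: Flat polished steel jig fixed to the bench, a plate of 65 mm (its x) by 116 mm (its y), 10 mm high at most, with a clamp bar along it. Origin at the centre of its underside, so the far long edge is at x = +32 mm; x points away from the robot and y to the robot's left, within 0.2 rad.
- eraser: Eraser in a blue card sleeve with a white end, 23 mm (its x) by 52 mm (its y) by 12 mm high, origin at the centre of its underside. Loose; it stays where it lies.
Things that resemble listed ones, but are neither listed nor needed, are in the scene too. Of the things that look like the wax_block, take the one that is farthest to the robot's left at the start.

How it is judged:
By the outcome, as a careful person would: the job done as asked, in the order asked, and still so for the second after the job is handed in, with the robot touching nothing.
It also fails if it takes over 128 s, if anything falls off the work surface, if the arm or the gripper's body presses on something with over 40 N, if the wrist force passes 120 N, or if a joint passes its speed limit or range.

ROBOT

A 7-joint arm with a two-finger parallel gripper is mounted at the origin on a cart in front of the work surface, level with it; the furniture and walls round the work are solid. World frame = base frame: x ahead of the robot, y to its left, z up, the work surface at z = 0. Lengths are in mm, angles in rad, forces in N, time in s.
With the tool pointing down it reaches from about 400 to 875 mm from the base axis. Payload 4.4 kg.
Tool frame: the origin (TCP) lies between the finger pads; the fingertips stand 11 mm ahead of it and the grasp point (between the pads) lies 8 mm behind it; y points along the fingers, x is the direction in which the jaws open and shut, and the axes are right-handed (so a half turn about y gives the same grasp; the last joint's range is limited). The gripper opens to 85 mm and grips with 20 to 120 N. Pads are 22 mm wide; open, the fingers measure 114 mm over their backs; the gripper's body (76 mm by 85 mm) begins 54 mm behind the grasp point. The pads swing forward as they close: fully open they stand 13 mm farther back than shut.
Start: joints at [1.164, 0.628, 0.038, 1.517, -0.027, 0.996, -0.02], TCP at [217.284, -612.622, 242.313] pointing down, gripper open.
Joint ranges: [-3.06, 3.06], [-0.37, 2.12], [-1.25, 1.32], [0.18, 2.47], [-1.1, 4.24], [0.23, 1.98], [-2.94, 2.94]. Speed limits (rad/s): [2.57, 2.57, 3.14, 3.14, 3.14, 3.14, 3.14].

INTERFACE

Orientations are given as [roll, pitch, yaw] about the fixed x, y, z axes, in that order (R = Rz(yaw) Ry(pitch) Rx(roll)).
In Python, from cell import * gives the robot as it stands.
- The arm moves only by the shell command python3 -m jog 'ROWS'. ROWS is JSON, a list of rows, each an object of numbers: "x", "y", "z": the shift along the tool's x, y, z in mm; "ax", "ay", "az": the turn, a rotation vector about the tool's x, y, z in rad; "grip": the finger opening in mm, from 0 to 85.4. In form: [{"x": .., "y": .., "z": .., "ax": .., "ay": .., "az": .., "grip": ..}, ...]. A call has 1 to 5 rows; each row is the pose to reach, as a shift and turn from the pose commanded when the call began, along the tool's axes at that moment; what a row does not reach only later rows make up. A row lasts 1/10 s, in which the tool goes at most 50 mm and 8.59 degrees, less where a joint would pass 70% of its speed; a pose out of reach is approached as far as the arm can. A call with a gripper value outside its range is refused whole. The fingers move at their own pace and stop on an object; the grip force is fixed at half the most. Time passes only in rows, so rows that repeat a pose let the fingers close. It gives the time, the measured TCP pose, the force and the opening at its end, in the units of the state.
- read_state(): the state, without advancing time (a new reading comes with each control period).
- get_image(name): name is "scene" or "top"; returns a dict with "color" (400x640x3 uint8, red, green, blue), "vfov" (degrees; the focal length in pixels is half the picture's height over the tangent of half this angle, whatever the lens; pixels are square), "cx", "cy" (the principal point, pixels), "camera_from_world" (4x4, takes a point from world to camera coordinates). Camera axes: x right, y down, z forward; pixel columns grow to the right and rows downward; lengths in mm; the calibration is good to about 2 mm. A picture is of the moment at which its call begins. There is no depth.
- finish_job(): hands the job in, once; it reports no verdict.
The state is a dict: "clock": time; "qpos": joint angles; "qd": joint speeds; "tau": joint torques, N m; "eef_pos": TCP position; "tool_rot": TCP orientation; "force": force on the tool from outside, world axes, zero at the start; "torque": the same for the moment, N m; "width": finger opening in mm.
Only numpy, scipy, OpenCV 4.12 (cv2) and the standard library are available. Lean on these libraries where they do the work, as an engineer would, in place of code of your own. Each camera call takes 0.05 s, during which the arm holds its last target.

## Working session

There is one attempt and no reset: what is moved stays moved. The work goes in short steps, Python scripts to look and compute and a shell command to move; the robot and the scene stay as the last step left them, time stands still between calls to the robot, and variables do not carry over. Pictures are saved under pics/ and viewed, and the job is handed in when it is done.

```bash
ls; mkdir -p pics
python3 - <<'E'
from cell import *
import cv2
s=read_state();print(s)
for n in("scene","top"):
    d=get_image(n);cv2.imwrite(f"pics/{n}0.png",d["color"][:,:,::-1]);print(n,d["vfov"],d["cx"],d["cy"],d["camera_from_world"].tolist() if hasattr(d["camera_from_world"],'tolist') else d["camera_from_world"])
E
```

```text
pics
{'clock': 0.0, 'qpos': array([ 1.16416427,  0.62932904,  0.03842358,  1.51835335, -0.02700462,
        0.99628014, -0.01999459]), 'qd': array([ 3.63231143e-04,  5.90390081e-04, -4.40770504e-04,  2.82613890e-04,
        1.02657662e-03, -7.83990956e-04, -1.70092513e-05]), 'tau': array([-6.95745930e-04, -5.63395393e+01,  1.22630272e+00, -1.93442899e+01,
        1.11056969e-02,  1.06009954e-02, -1.29961961e-05]), 'eef_pos': array([ 217.11891795, -612.04093497,  241.40447803]), 'tool_rot': array([-1.57080481,  0.00185254, -1.22994619]), 'force': array([0.0820443 , 0.34057097, 0.45509919]), 'torque': array([-0.00067238, -0.07971481,  0.00021445]), 'width': 85.86819775428319}
scene 48.947963855637305 313.9706165141859 198.93066412694466 [[-0.6534821809557806, -0.7569052073201045, 0.007452939352130111, 190.64328635141732], [-0.5026212236527061, 0.42653919645799393, -0.751954931773724, 340.85885296788814], [0.5659796327670576, -0.4951351542929252, -0.6591723858568316, 1090.9649946679883], [0.0, 0.0, 0.0, 1.0]]
top 56.027298279018176 327.3790155496988 200.25576365586397 [[-0.0036125221572918097, -0.9999100794962676, 0.012914433995761102, -180.33429005379753], [-0.9976026687260172, 0.002711087090519134, -0.0691488637471082, 480.58890077111573], [0.06910763369116026, -0.013133275621695214, -0.9975227576537053, 1225.3781062869873], [0.0, 0.0, 0.0, 1.0]]
```

View images.

View pics/scene0.png

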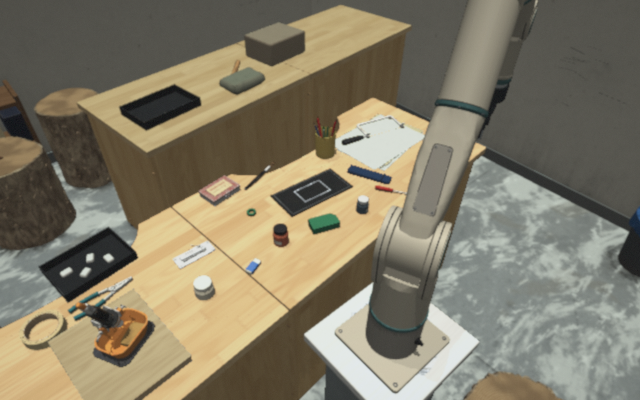

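View pics/top0.png

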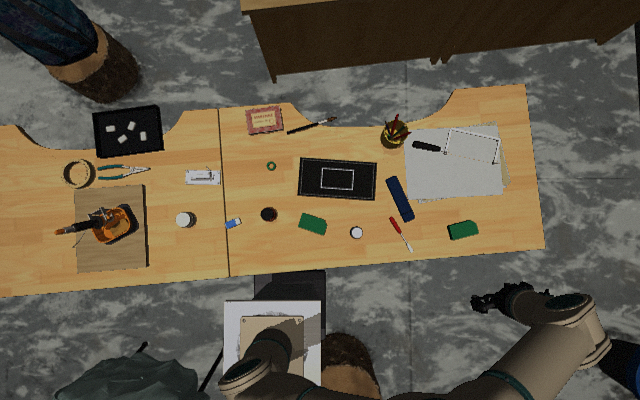

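```bash
cat > h.py <<'E'
from cell import *
import cv2, numpy as np
def cam(n):
    d=get_image(n); d['f']=200/np.tan(np.radians(d['vfov'])/2); d['T']=np.array(d['camera_from_world']); return d
def unp(d,u,v,z):
    R=d['T'][:3,:3];t=d['T'][:3,3]
    r=R.T@np.array([(u-d['cx'])/d['f'],(v-d['cy'])/d['f'],1]);c=-R.T@t
    return (c+r*(z-c[2])/r[2])[:2]
def proj(d,p):
    q=d['T'][:3,:3]@np.array(p,float)+d['T'][:3,3]
    return d['cx']+d['f']*q[0]/q[2], d['cy']+d['f']*q[1]/q[2]
def crop(d,name,x0,y0,x1,y1,k):
    c=d['color'][y0:y1,x0:x1,::-1]; cv2.imwrite('pics/'+name,cv2.resize(c,None,fx=k,fy=k,interpolation=cv2.INTER_CUBIC))
E
python3 - <<'E'
from h import *
t=cam('top');s=cam('scene')
crop(t,'t1.png',160,140,420,265,3)
crop(s,'s1.png',150,130,410,310,3)
for n,u,v,z in [('mat',337,179,4),('jig',203,177,5),('ring',271,166,10),('orange',268,214,62),('white',184,219,48),('blue',356,232,54),('block',312,223,24),('eraser',233,223,12)]: print(n,unp(t,u,v,z))
E
```

```text
mat [ 552.43247111 -214.6052146 ]
jig [559.91802687 233.29262478]
ring [595.83825569   6.08326373]
orange [433.72967969   7.40224597]
white [419.05333359 277.54785234]
blue [ 375.59777155 -272.45872999]
block [ 405.0584535  -131.13378792]
eraser [406.07630784 129.6158124 ]
```

View pics/t1.png

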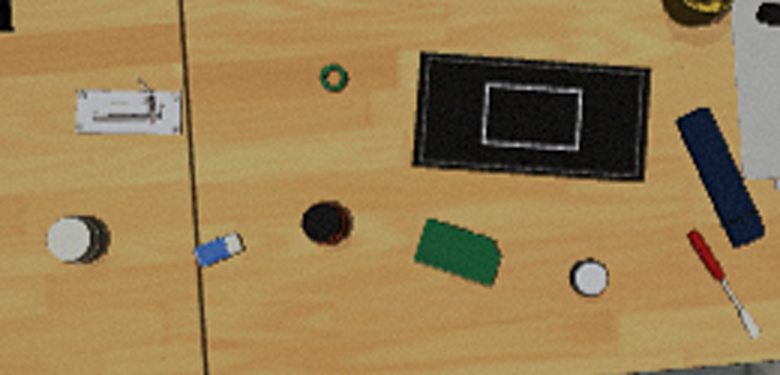

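View pics/s1.png

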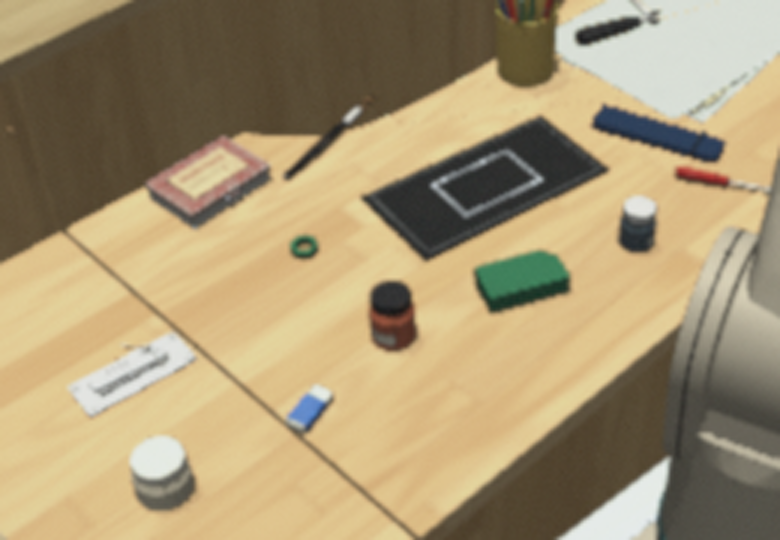

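```bash
cat > meas.py <<'E'
from h import *
from scipy.optimize import minimize
def wpts(kind,p):
    pass
def upim(d,box,k=8):
    x0,y0,x1,y1=box
    return cv2.resize(d['color'][y0:y1,x0:x1],None,fx=k,fy=k,interpolation=cv2.INTER_CUBIC).astype(int)
def sub(u,v,box,k): return box[0]+(u+.5)/k-.5, box[1]+(v+.5)/k-.5
def biggest(m):
    c,_=cv2.findContours(m.astype(np.uint8),cv2.RETR_EXTERNAL,cv2.CHAIN_APPROX_NONE)
    return max(c,key=cv2.contourArea)
def quadfit(d,box,fn,z,L,W,k=8):
    """mask -> contour unprojected to plane z -> min area rect in world"""
    im=upim(d,box,k);c=biggest(fn(im))[:,0,:]
    w=np.array([unp(d,*sub(a,b,box,k),z) for a,b in c],np.float32)
    r=cv2.minAreaRect(w); return r
E
python3 - <<'E'
from meas import *
t=cam('top');s=cam('scene')
dark=lambda im: im.max(2)<75
def fill(f):
    def g(im):
        m=f(im).astype(np.uint8);return cv2.morphologyEx(m,cv2.MORPH_CLOSE,np.ones((25,25)))
    return g
print('mat top',quadfit(t,(290,150,385,207),fill(dark),4,260,130))
print('mat scn',quadfit(s,(265,165,358,220),fill(dark),4,260,130))
green=lambda im:(im[:,:,1]-im[:,:,0]>25)&(im[:,:,1]>im[:,:,2]+5)
print('blk top',quadfit(t,(290,205,335,245),green,24,0,0))
print('blk scn',quadfit(s,(300,205,345,240),green,12,0,0))
print('ring top',quadfit(t,(260,155,285,178),green,5,0,0))
print('ring scn',quadfit(s,(240,203,262,222),green,5,0,0))
white=lambda im:im.min(2)>np.percentile(im.min(2),50)*0+150
print('jig top',quadfit(t,(180,163,222,192),lambda im:fill(lambda i:(i.max(2)-i.min(2)<40)&(i.min(2)>110))(im),8,0,0))
print('wht top',quadfit(t,(170,207,200,232),lambda im:(im.min(2)>140),48,0,0))
print('blu top',quadfit(t,(345,222,368,242),lambda im:(im.min(2)>140),54,0,0))
print('org top',quadfit(t,(255,202,282,225),lambda im:(im.max(2)<60),62,0,0))
crop(t,'a.png',170,155,225,240,9) if 0 else None
crop(t,'a.png',165,155,250,240,7)
crop(t,'b.png',345,222,368,242,16);
E
```

```text
mat top ((554.0440673828125, -214.24745178222656), (259.8834228515625, 129.94412231445312), 85.96859741210938)
mat scn ((547.4512329101562, -210.8273468017578), (253.34371948242188, 123.33889770507812), 85.91434478759766)
blk top ((403.62054443359375, -133.1854705810547), (89.39602661132812, 48.624534606933594), 71.21198272705078)
blk scn ((401.97735595703125, -135.65538024902344), (92.49321746826172, 61.9185791015625), 70.22527313232422)
ring top ((598.3590698242188, 8.040253639221191), (27.56726837158203, 27.223114013671875), 0.3473929166793823)
ring scn ((595.5656127929688, 7.857837677001953), (25.36192512512207, 28.676252365112305), 54.983516693115234)
jig top ((563.2965698242188, 234.73760986328125), (115.59850311279297, 56.175514221191406), 89.40580749511719)
wht top ((418.09808349609375, 282.6719665527344), (43.575927734375, 43.9373779296875), 89.79338836669922)
blu top ((374.41143798828125, -274.0609130859375), (31.57630157470703, 30.64177131652832), 89.77177429199219)
org top ((434.3699951171875, 6.2482757568359375), (49.992088317871094, 42.32333755493164), 85.3084945678711)
```

View pics/a.png

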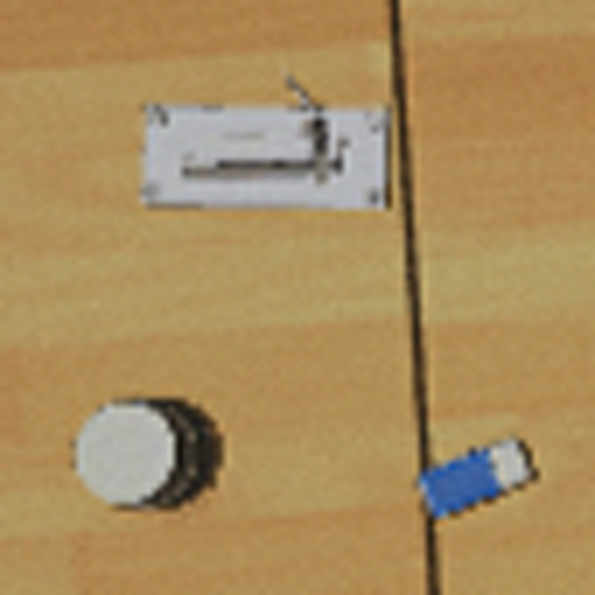

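Run:
```python
from meas import *
t=cam('top');s=cam('scene')
a=cv2.resize(t['color'][155:195,175:230,::-1],None,fx=14,fy=14,interpolation=cv2.INTER_CUBIC)
b=cv2.resize(s['color'][230:275,165:222,::-1],None,fx=13,fy=13,interpolation=cv2.INTER_CUBIC)
cv2.imwrite('pics/jt.png',a);cv2.imwrite('pics/js.png',b)
```

```text
(no output)
```

View pics/jt.png

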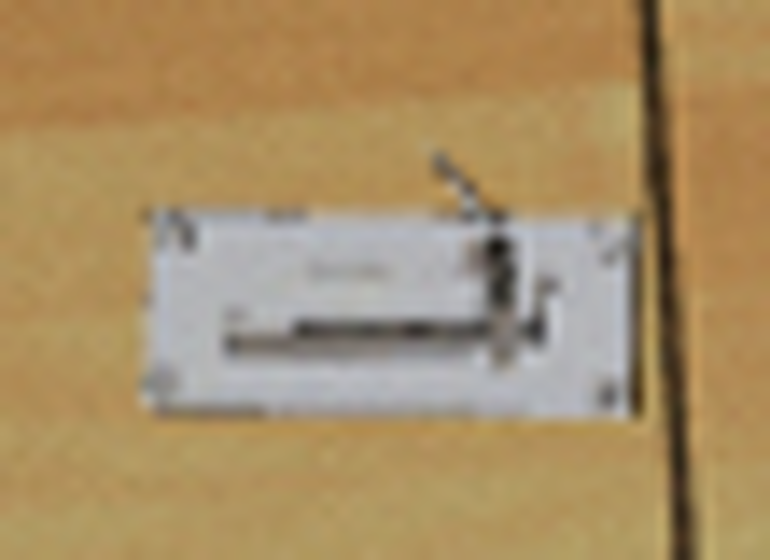

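View pics/js.png

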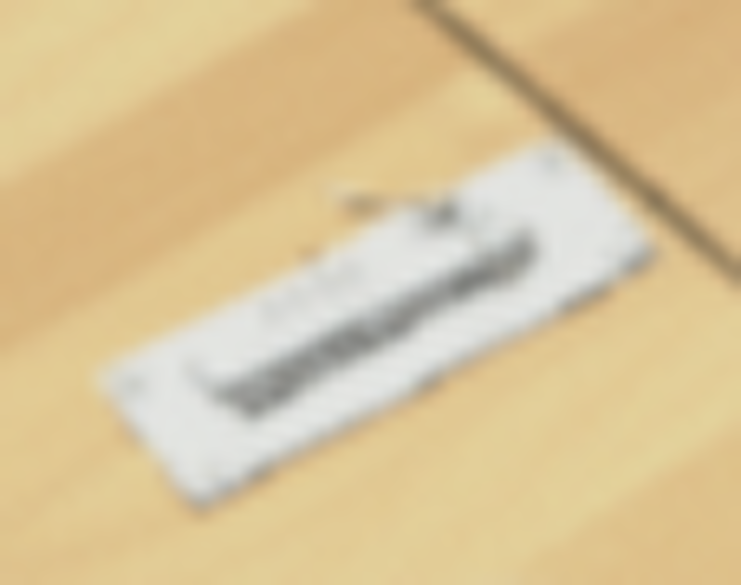

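```bash
cat >> meas.py <<'E'
def overlay(d,things,box,k,name):
    im=cv2.resize(d['color'][box[1]:box[3],box[0]:box[2],::-1],None,fx=k,fy=k,interpolation=cv2.INTER_CUBIC)
    for pts in things:
        q=np.array([proj(d,p) for p in pts]);q=((q-np.array(box[:2])+.5)*k-.5)
        cv2.polylines(im,[np.round(q*8).astype(np.int32)],True,(255,0,255),1,cv2.LINE_AA,3)
    cv2.imwrite('pics/'+name,im)
def circ(x,y,z,r): a=np.linspace(0,2*np.pi,40,endpoint=False);return [(x+r*np.cos(i),y+r*np.sin(i),z) for i in a]
def rect(x,y,z,yaw,lx,ly):
    c,s=np.cos(yaw),np.sin(yaw);return [(x+c*a-s*b,y+s*a+c*b,z) for a,b in((lx/2,ly/2),(-lx/2,ly/2),(-lx/2,-ly/2),(lx/2,-ly/2))]
JAR={'o':(23,50,21,62),'w':(26,36,24,48),'b':(20,42,18,54)}
def jar(k,x,y):
    r,h,rc,hc=JAR[k];return [circ(x,y,0,r),circ(x,y,h,r),circ(x,y,hc,rc)]
E
python3 - <<'E'
from meas import *
t=cam('top');s=cam('scene')
for u,v in((203,184.5),(203,170.1),(206.3,165.9),(185.6,177),(220.6,177)): print(unp(t,u,v,3))
print('cam',-t['T'][:3,:3].T@t['T'][:3,3])
th=jar('o',434,8)+jar('w',419,281)+jar('b',375,-274)+[rect(403.6,-133.2,24,np.radians(71.2-90),50,90),rect(403.6,-133.2,0,np.radians(71.2-90),50,90),rect(554,-214.2,4,np.radians(-4),130,260),rect(554,-214.2,4,np.radians(-4),62,102),circ(597.5,8,10,15)]
overlay(t,th,(165,145,395,245),3,'o1.png')
def g(n,d,b,f=6):overlay(d,th,b,f,n)
g('o2.png',s,(180,180,375,305),4)
E
```

```text
[534.94976338 233.44552563]
[583.45875512 234.37547608]
[597.63904037 223.62704024]
[560.29347984 291.8780588 ]
[560.07054618 175.24368531]
cam [ 394.10232705 -165.52776426 1257.90363946]
```

View pics/o1.png

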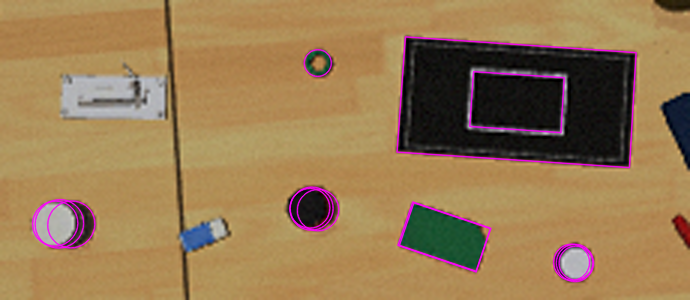

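View pics/o2.png

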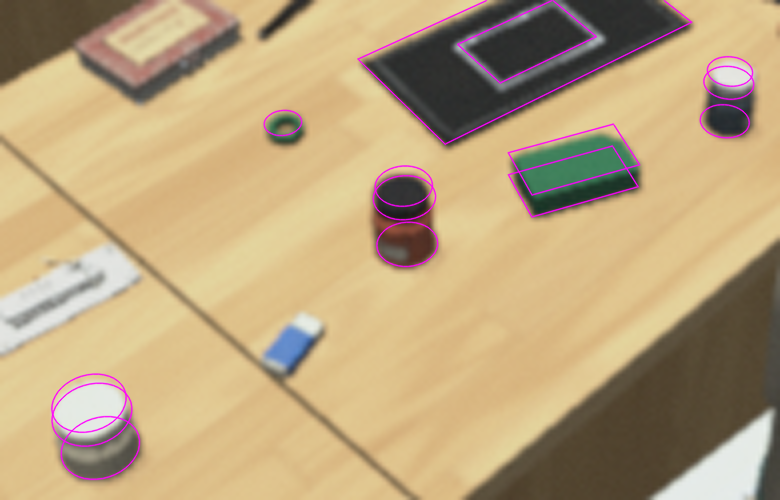

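```bash
cat > d.py <<'E'
import sys
from cell import *
import numpy as np
from scipy.spatial.transform import Rotation as R
x,y,z,yaw=map(float,sys.argv[1:5])
s=read_state();M=R.from_euler('xyz',s['tool_rot'])
G=R.from_euler('xyz',[-np.pi/2,0,np.radians(yaw)])
d=M.inv().apply(np.array([x,y,z])-s['eef_pos']);r=(M.inv()*G).as_rotvec()
print('shift',d.round(1),'rot',r.round(3),'| at',s['eef_pos'].round(1),np.degrees(s['tool_rot']).round(1),'w',round(s['width'],1),'F',s['force'].round(1),'q7',s['qpos'].round(2),'t',round(s['clock'],1))
E
python3 d.py 403.6 -133.2 150 -18.8
```

```text
shift [-389.6   92.3  335.8] rot [-0.    -0.902 -0.   ] | at [ 217.3 -612.6  242.3] [-90.    0.  -70.5] w 85.2 F [-0.2  0.4 -0.3] q7 [ 1.16  0.63  0.04  1.52 -0.03  1.   -0.02] t 0.5
```

```bash
python3 -m jog '[{"x":-390,"y":60,"z":336,"ay":-0.9},{"x":-390,"y":60,"z":336,"ay":-0.9},{"x":-390,"y":60,"z":336,"ay":-0.9},{"x":-390,"y":60,"z":336,"ay":-0.9},{"x":-390,"y":60,"z":336,"ay":-0.9}]'; python3 d.py 403.6 -133.2 150 -18.8
```

```text
shift [-389.6   92.3  335.8] rot [-0.    -0.902 -0.   ] | at [ 217.3 -612.6  242.3] [-90.    0.  -70.5] w 85.2 F [-0.2  0.4 -0.3] q7 [ 1.16  0.63  0.04  1.52 -0.03  1.   -0.02] t 0.5$[0]: bad value
```

```bash
python3 -m jog '[{"x":-195,"y":30,"z":168,"ax":0,"ay":-0.45,"az":0,"grip":85},{"x":-195,"y":30,"z":168,"ax":0,"ay":-0.45,"az":0,"grip":85},{"x":-195,"y":30,"z":168,"ax":0,"ay":-0.45,"az":0,"grip":85},{"x":-195,"y":30,"z":168,"ax":0,"ay":-0.45,"az":0,"grip":85},{"x":-195,"y":30,"z":168,"ax":0,"ay":-0.45,"az":0,"grip":85}]'; python3 d.py 403.6 -133.2 150 -18.8
```

```text
clock: 1.0
eef_pos: [307.6, -379.5, 213.5]
tool_rot: [-1.57, -0.001, -0.781]
force: [0.7, 0.0, -0.6]
width: 84.6
shift [-105.2   63.4  242.5] rot [-0.    -0.452  0.001] | at [ 307.6 -379.5  213.5] [-90.   -0.1 -44.7] w 84.6 F [ 0.7  0.  -0.6] q7 [ 0.9   0.44 -0.1   1.99  0.06  0.71 -0.01] t 1.0
```

```bash
python3 -m jog '[{"x":-105,"y":63,"z":240,"ax":0,"ay":-0.45,"az":0,"grip":85},{"x":-105,"y":63,"z":240,"ax":0,"ay":-0.45,"az":0,"grip":85},{"x":-105,"y":63,"z":240,"ax":0,"ay":-0.45,"az":0,"grip":85},{"x":-105,"y":63,"z":240,"ax":0,"ay":-0.45,"az":0,"grip":85},{"x":-105,"y":63,"z":240,"ax":0,"ay":-0.45,"az":0,"grip":85}]'; python3 d.py 403.6 -133.2 100 -18.8
```

```text
clock: 1.5
eef_pos: [395.3, -152.9, 154.9]
tool_rot: [-1.571, -0.001, -0.331]
force: [1.9, -0.5, 0.3]
width: 84.7
shift [ 1.4 54.9 21.3] rot [-0.    -0.003  0.001] | at [ 395.3 -152.9  154.9] [-90.   -0.1 -19. ] w 84.7 F [ 1.9 -0.5  0.3] q7 [ 0.43  0.47 -0.18  2.21  0.18  0.48 -0.22] t 1.5
```

```bash
python3 -m jog '[{"x":1,"y":50,"z":21,"ax":0,"ay":0,"az":0,"grip":85},{"x":1,"y":85,"z":21,"ax":0,"ay":0,"az":0,"grip":85},{"x":1,"y":85,"z":21,"ax":0,"ay":0,"az":0,"grip":85},{"x":1,"y":85,"z":21,"ax":0,"ay":0,"az":0,"grip":85}]'; python3 d.py 403.6 -133.2 14 -18.8
python3 - <<'E'
from meas import *
s=cam('scene');t=cam('top')
a=crop(s,'g1.png',290,150,370,240,6)
p=read_state()['eef_pos'];print(p,proj(s,p),proj(t,p))
crop(t,'g2.png',280,180,350,250,8)
E
```

```text
clock: 1.9
eef_pos: [403.1, -134.8, 70.0]
tool_rot: [-1.57, -0.001, -0.33]
force: [0.4, -0.9, 0.4]
width: 84.7
shift [-0.1 56.   1.7] rot [-0.    -0.002  0.001] | at [ 403.1 -134.8   70. ] [-90.   -0.1 -18.9] w 84.7 F [ 0.4 -0.9  0.4] q7 [ 0.32  0.65 -0.09  2.26  0.25  0.23 -0.32] t 1.9
[ 404.17792264 -135.69805619   71.56432299] (np.float64(323.7322524701661), np.float64(207.46328569659897)) (np.float64(313.0290652178827), np.float64(223.14217102093323))
```

View pics/g1.png

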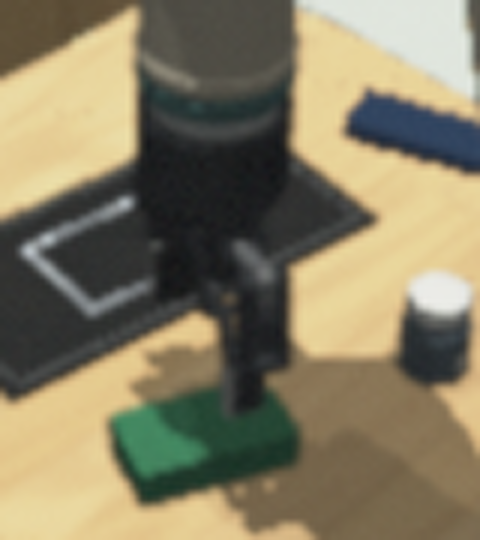

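View pics/g2.png

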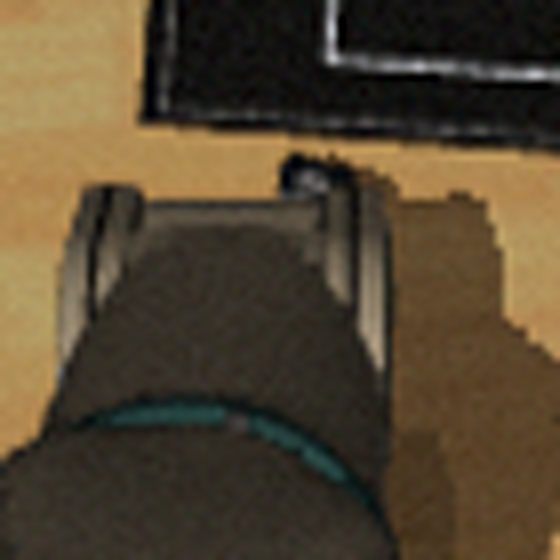

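```bash
python3 -m jog '[{"x":0,"y":25,"z":1,"ax":0,"ay":0,"az":0,"grip":85},{"x":0,"y":40,"z":1,"ax":0,"ay":0,"az":0,"grip":85},{"x":0,"y":57,"z":1,"ax":0,"ay":0,"az":0,"grip":85},{"x":0,"y":57,"z":1,"ax":0,"ay":0,"az":0,"grip":85}]'; python3 d.py 403.6 -133.2 14 -18.8
```

```text
clock: 2.4
eef_pos: [403.6, -136.6, 18.6]
tool_rot: [-1.575, -0.004, -0.332]
force: [0.1, -1.2, -0.1]
width: 85.3
shift [-1.2  4.5  3.2] rot [ 0.004 -0.004  0.004] | at [ 403.6 -136.6   18.6] [-90.2  -0.2 -19. ] w 85.3 F [ 0.1 -1.2 -0.1] q7 [ 0.46  0.78 -0.3   2.28  1.13  0.24 -1.21] t 2.4
```

```bash
python3 -m jog '[{"x":-0.5,"y":4.5,"z":3,"ax":0,"ay":0,"az":0,"grip":85},{"x":-0.5,"y":4.5,"z":3,"ax":0,"ay":0,"az":0,"grip":85},{"x":-0.5,"y":4.5,"z":3,"ax":0,"ay":0,"az":0,"grip":85}]'; python3 d.py 403.6 -133.2 14 -18.8
```

```text
clock: 2.7
eef_pos: [403.0, -133.1, 13.7]
tool_rot: [-1.575, -0.001, -0.331]
force: [-0.3, 0.2, 0.2]
width: 85.1
shift [ 0.6 -0.3  0.1] rot [ 0.004 -0.003  0.001] | at [ 403.  -133.1   13.7] [-90.3  -0.  -19. ] w 85.1 F [-0.3  0.2  0.2] q7 [ 0.46  0.79 -0.3   2.28  1.18  0.24 -1.26] t 2.7
```

```bash
python3 -m jog '[{"x":0,"y":0,"z":0,"ax":0,"ay":0,"az":0,"grip":40},{"x":0,"y":0,"z":0,"ax":0,"ay":0,"az":0,"grip":40},{"x":0,"y":0,"z":0,"ax":0,"ay":0,"az":0,"grip":40},{"x":0,"y":0,"z":0,"ax":0,"ay":0,"az":0,"grip":40},{"x":0,"y":0,"z":0,"ax":0,"ay":0,"az":0,"grip":40}]'; python3 d.py 403.6 -133.2 14 -18.8
```

```text
clock: 3.2
eef_pos: [402.3, -132.3, 13.1]
tool_rot: [-1.576, 0.001, -0.329]
force: [-1.0, 0.2, 11.3]
width: 48.8
shift [ 1.6 -0.9 -0.5] rot [ 0.005 -0.001 -0.001] | at [ 402.3 -132.3   13.1] [-90.3   0.1 -18.9] w 48.8 F [-1.   0.2 11.3] q7 [ 0.45  0.8  -0.3   2.28  1.18  0.24 -1.26] t 3.2
```

```bash
python3 -m jog '[{"x":0,"y":-15,"z":0,"ax":0,"ay":0,"az":0,"grip":40},{"x":0,"y":-45,"z":0,"ax":0,"ay":0,"az":0,"grip":40},{"x":0,"y":-80,"z":0,"ax":0,"ay":0,"az":0,"grip":40},{"x":0,"y":-80,"z":0,"ax":0,"ay":0,"az":0,"grip":40}]'; python3 d.py 554 -214.2 60 -4
```

```text
clock: 3.6
eef_pos: [404.0, -131.9, 95.1]
tool_rot: [-1.574, -0.002, -0.33]
force: [0.6, -0.4, -2.0]
width: 48.9
shift [168.5  35.7 -29.1] rot [ 0.004 -0.26   0.002] | at [ 404.  -131.9   95.1] [-90.2  -0.1 -18.9] w 48.9 F [ 0.6 -0.4 -2. ] q7 [ 0.67  0.66 -0.61  2.24  0.86  0.48 -0.97] t 3.6
```

```bash
python3 -m jog '[{"x":45,"y":0,"z":-8,"ax":0,"ay":-0.1,"az":0,"grip":40},{"x":90,"y":8,"z":-16,"ax":0,"ay":-0.2,"az":0,"grip":40},{"x":135,"y":18,"z":-25,"ax":0,"ay":-0.26,"az":0,"grip":40},{"x":168,"y":30,"z":-29,"ax":0,"ay":-0.26,"az":0,"grip":40},{"x":168,"y":35,"z":-29,"ax":0,"ay":-0.26,"az":0,"grip":40}]';python3 d.py 554 -214.2 17.5 -4
python3 - <<'E'
from meas import *
s=cam('scene');crop(s,'g3.png',260,130,380,230,6)
t=cam('top');crop(t,'g4.png',290,140,390,215,7)
E
```

```text
clock: 4.1
eef_pos: [554.7, -216.1, 54.8]
tool_rot: [-1.574, 0.001, -0.074]
force: [-0.7, 0.7, -1.1]
width: 49.0
shift [-0.8 37.3  2. ] rot [ 0.004 -0.004 -0.001] | at [ 554.7 -216.1   54.8] [-90.2   0.1  -4.2] w 49.0 F [-0.7  0.7 -1.1] q7 [ 0.75  0.91 -0.71  1.8   0.85  0.77 -0.5 ] t 4.1
```

View pics/g3.png

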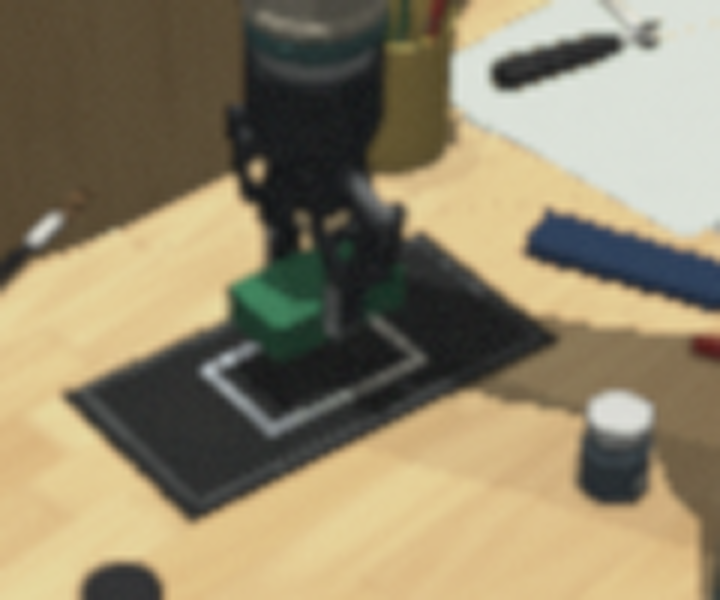

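View pics/g4.png

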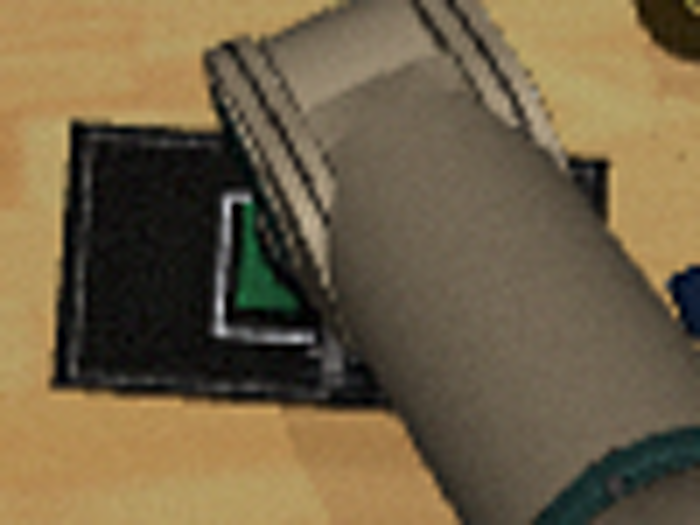

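```bash
python3 -m jog '[{"x":-0.5,"y":15,"z":2,"ax":0,"ay":0,"az":0,"grip":40},{"x":-0.5,"y":28,"z":2,"ax":0,"ay":0,"az":0,"grip":40},{"x":-0.5,"y":36,"z":2,"ax":0,"ay":0,"az":0,"grip":40},{"x":-0.5,"y":36.5,"z":2,"ax":0,"ay":0,"az":0,"grip":40}]';python3 d.py 554 -214.2 17.5 -4
```

```text
clock: 4.6
eef_pos: [549.6, -211.4, 18.9]
tool_rot: [-1.574, 0.007, -0.069]
force: [-0.5, -0.6, -0.2]
width: 48.9
shift [ 4.6  1.3 -2.5] rot [ 0.003  0.001 -0.007] | at [ 549.6 -211.4   18.9] [-90.2   0.4  -3.9] w 48.9 F [-0.5 -0.6 -0.2] q7 [ 0.72  0.96 -0.67  1.82  0.9   0.71 -0.54] t 4.6
```

```bash
python3 -m jog '[{"x":0,"y":0,"z":0,"ax":0,"ay":0,"az":0,"grip":40}]';python3 d.py 554 -214.2 17.5 -4
```

```text
clock: 4.7
eef_pos: [550.9, -211.5, 20.1]
tool_rot: [-1.574, 0.005, -0.069]
force: [0.4, 0.6, -0.8]
width: 48.4
shift [ 3.3  2.6 -2.5] rot [ 0.003  0.001 -0.004] | at [ 550.9 -211.5   20.1] [-90.2   0.3  -4. ] w 48.4 F [ 0.4  0.6 -0.8] q7 [ 0.72  0.96 -0.67  1.82  0.9   0.71 -0.54] t 4.7
```

```bash
python3 -m jog '[{"x":3.5,"y":0,"z":-2.5,"ax":0,"ay":0,"az":0,"grip":40},{"x":3.5,"y":1.5,"z":-2.5,"ax":0,"ay":0,"az":0,"grip":40},{"x":3.5,"y":2.5,"z":-2.5,"ax":0,"ay":0,"az":0,"grip":40},{"x":3.5,"y":2.5,"z":-2.5,"ax":0,"ay":0,"az":0,"grip":40}]';python3 d.py 554 -214.2 17.5 -4
```

```text
clock: 5.1
eef_pos: [554.3, -214.6, 17.8]
tool_rot: [-1.574, 0.004, -0.07]
force: [0.6, 0.4, -0.8]
width: 49.1
shift [-0.3  0.3  0.3] rot [ 0.003  0.    -0.004] | at [ 554.3 -214.6   17.8] [-90.2   0.2  -4. ] w 49.1 F [ 0.6  0.4 -0.8] q7 [ 0.72  0.96 -0.67  1.81  0.9   0.71 -0.54] t 5.1
```

```bash
python3 -m jog '[{"x":0,"y":1,"z":0,"ax":0,"ay":0,"az":0,"grip":40},{"x":0,"y":1,"z":0,"ax":0,"ay":0,"az":0,"grip":40}]';python3 d.py 554 -214.2 17.5 -4
```

```text
clock: 5.3
eef_pos: [554.4, -214.5, 17.2]
tool_rot: [-1.574, 0.004, -0.069]
force: [-0.8, 0.4, 2.7]
width: 48.8
shift [-0.4 -0.3  0.2] rot [ 0.004  0.    -0.004] | at [ 554.4 -214.5   17.2] [-90.2   0.2  -4. ] w 48.8 F [-0.8  0.4  2.7] q7 [ 0.72  0.96 -0.67  1.81  0.9   0.71 -0.54] t 5.3
```

Contact. Release and rise.

```bash
python3 -m jog '[{"x":0,"y":0,"z":0,"ax":0,"ay":0,"az":0,"grip":70},{"x":0,"y":0,"z":0,"ax":0,"ay":0,"az":0,"grip":70},{"x":0,"y":-5,"z":0,"ax":0,"ay":0,"az":0,"grip":70},{"x":0,"y":-40,"z":0,"ax":0,"ay":0,"az":0,"grip":70},{"x":0,"y":-85,"z":0,"ax":0,"ay":0,"az":0,"grip":70}]';python3 d.py 597.5 8 100 0
```

```text
clock: 5.8
eef_pos: [553.2, -213.8, 101.2]
tool_rot: [-1.573, 0.008, -0.069]
force: [0.8, -0.4, -0.2]
width: 69.8
shift [ 28.9   0.5 224.3] rot [ 0.002 -0.069 -0.008] | at [ 553.2 -213.8  101.2] [-90.1   0.5  -4. ] w 69.8 F [ 0.8 -0.4 -0.2] q7 [ 0.77  0.85 -0.77  1.78  0.78  0.85 -0.44] t 5.8
```

```bash
python3 -m jog '[{"x":6,"y":0,"z":45,"ax":0,"ay":0,"az":0,"grip":60},{"x":12,"y":0,"z":90,"ax":0,"ay":0,"az":0,"grip":60},{"x":18,"y":5,"z":140,"ax":0,"ay":0,"az":0,"grip":60},{"x":24,"y":20,"z":190,"ax":0,"ay":0,"az":0,"grip":60},{"x":29,"y":40,"z":224,"ax":0,"ay":0,"az":0,"grip":60}]';python3 -m jog '[{"x":0,"y":0,"z":0,"ax":0,"ay":0,"az":0,"grip":60},{"x":0,"y":0,"z":0,"ax":0,"ay":0,"az":0,"grip":60}]';python3 d.py 597.5 8 13 -4
python3 - <<'E'
from meas import *
t=cam('top');s=cam('scene')
m=rect(554,-214.2,4,np.radians(-4),62,102);b=rect(554,-214.2,28,np.radians(-4),50,90)
overlay(t,[m,b,rect(554,-214.2,4,np.radians(-4),130,260)],(290,140,390,215),7,'k1.png')
overlay(s,[m,b],(240,150,380,225),5,'k2.png')
green=lambda im:(im[:,:,1]-im[:,:,0]>25)&(im[:,:,1]>im[:,:,2]+5)
print('blk top',quadfit(t,(315,160,360,195),green,28,0,0))
crop(s,'k3.png',225,180,285,240,9)
E
```

```text
clock: 6.3
eef_pos: [600.4, 11.1, 62.2]
tool_rot: [-1.572, 0.001, -0.067]
force: [1.0, -1.2, 0.4]
width: 60.1
clock: 6.5
eef_pos: [598.7, 8.4, 60.7]
tool_rot: [-1.574, 0.005, -0.067]
force: [-0.3, 0.1, 0.3]
width: 60.0
shift [-0.9 47.7 -0.3] rot [ 0.004  0.003 -0.005] | at [598.7   8.4  60.7] [-90.2   0.3  -3.8] w 60.0 F [-0.3  0.1  0.3] q7 [ 0.35  0.9  -0.7   1.78  0.81  0.78 -0.84] t 6.5
blk top ((556.847412109375, -216.01451110839844), (91.17863464355469, 46.70775604248047), 86.86874389648438)
```

View pics/k1.png

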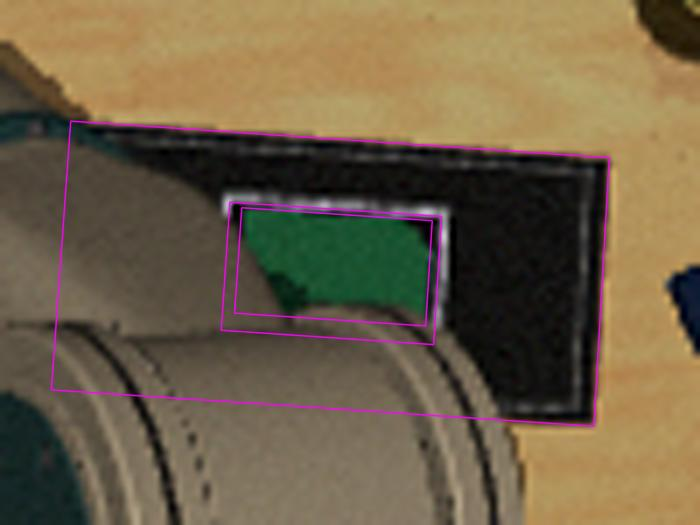

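View pics/k2.png

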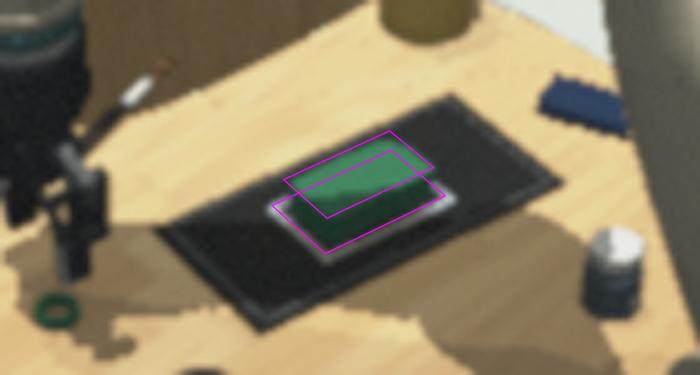

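View pics/k3.png

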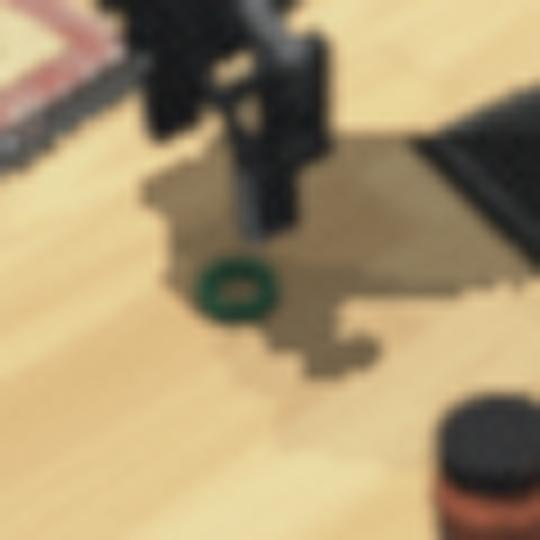

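```bash
python3 -m jog '[{"x":-0.5,"y":20,"z":0,"ax":0,"ay":0,"az":0,"grip":55},{"x":-0.5,"y":35,"z":0,"ax":0,"ay":0,"az":0,"grip":55},{"x":-0.5,"y":45,"z":0,"ax":0,"ay":0,"az":0,"grip":55},{"x":-0.5,"y":47,"z":0,"ax":0,"ay":0,"az":0,"grip":55},{"x":-0.5,"y":47,"z":0,"ax":0,"ay":0,"az":0,"grip":50}]';python3 d.py 597.8 8 13 -4
```

```text
clock: 7.1
eef_pos: [598.2, 6.7, 13.7]
tool_rot: [-1.574, 0.005, -0.07]
force: [0.9, 0.1, 0.1]
width: 49.7
shift [-0.5  0.7  1.2] rot [ 0.003 -0.    -0.005] | at [598.2   6.7  13.7] [-90.2   0.3  -4. ] w 49.7 F [0.9 0.1 0.1] q7 [ 0.33  0.97 -0.64  1.79  0.88  0.7  -0.89] t 7.1
```

```bash
python3 -m jog '[{"x":0,"y":0,"z":1,"ax":0,"ay":0,"az":0,"grip":40},{"x":0,"y":0.5,"z":1,"ax":0,"ay":0,"az":0,"grip":30},{"x":0,"y":0.5,"z":1,"ax":0,"ay":0,"az":0,"grip":24},{"x":0,"y":0.5,"z":1,"ax":0,"ay":0,"az":0,"grip":22},{"x":0,"y":0.5,"z":1,"ax":0,"ay":0,"az":0,"grip":22}]';python3 d.py 597.8 8 13 -4
```

```text
clock: 7.6
eef_pos: [598.9, 8.4, 14.4]
tool_rot: [-1.574, 0.003, -0.069]
force: [-1.1, -0.8, 5.4]
width: 25.8
shift [-1.1  1.4 -0.5] rot [ 0.003  0.001 -0.003] | at [598.9   8.4  14.4] [-90.2   0.2  -4. ] w 25.8 F [-1.1 -0.8  5.4] q7 [ 0.32  0.97 -0.64  1.79  0.88  0.7  -0.9 ] t 7.6
```

```bash
python3 -m jog '[{"x":0,"y":0,"z":0,"ax":0,"ay":0,"az":0,"grip":22},{"x":0,"y":0,"z":0,"ax":0,"ay":0,"az":0,"grip":22}]';python3 d.py 597.8 8 13 -4
python3 - <<'E'
from meas import *
s=cam('scene');crop(s,'k4.png',225,180,285,240,9)
E
```

```text
clock: 7.8
eef_pos: [598.9, 8.4, 14.4]
tool_rot: [-1.574, 0.003, -0.069]
force: [-0.3, 1.0, 6.7]
width: 25.8
shift [-1.1  1.4 -0.5] rot [ 0.003  0.001 -0.003] | at [598.9   8.4  14.4] [-90.2   0.2  -4. ] w 25.8 F [-0.3  1.   6.7] q7 [ 0.32  0.97 -0.64  1.79  0.88  0.7  -0.9 ] t 7.8
```

View pics/k4.png

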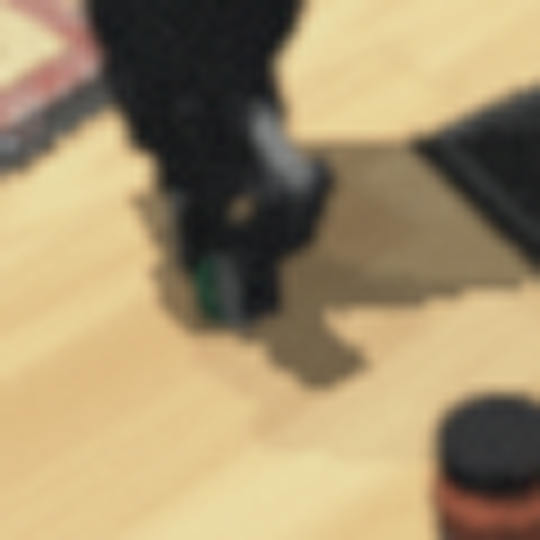

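```bash
python3 -m jog '[{"x":0,"y":-10,"z":0,"ax":0,"ay":0,"az":0,"grip":22},{"x":0,"y":-30,"z":0,"ax":0,"ay":0,"az":0,"grip":22},{"x":0,"y":-60,"z":0,"ax":0,"ay":0,"az":0,"grip":22},{"x":0,"y":-60,"z":0,"ax":0,"ay":0,"az":0,"grip":22}]';python3 d.py 554 -214.2 85 -4
python3 - <<'E'
from meas import *
s=cam('scene');crop(s,'k5.png',225,150,285,220,8)
p=read_state()['eef_pos'];print(proj(s,p),proj(s,p+[0,0,-6]))
E
```

```text
clock: 8.25
eef_pos: [601.2, 9.1, 77.4]
tool_rot: [-1.573, -0.002, -0.069]
force: [0.8, -0.0, 0.3]
width: 26.1
shift [ -31.6   -7.3 -226.1] rot [0.002 0.    0.002] | at [601.2   9.1  77.4] [-90.1  -0.1  -4. ] w 26.1 F [ 0.8 -0.   0.3] q7 [ 0.36  0.88 -0.72  1.78  0.79  0.8  -0.83] t 8.2
(np.float64(247.75177713413396), np.float64(194.4319361095527)) (np.float64(247.9272574770476), np.float64(195.88083537942578))
```

View pics/k5.png

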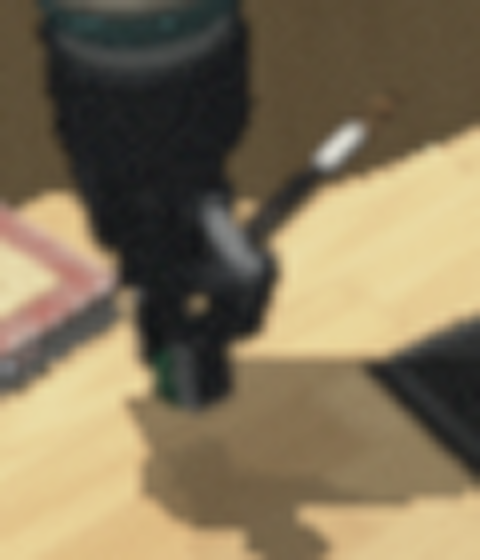

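```bash
python3 -m jog '[{"x":-7,"y":-8,"z":-45,"ax":0,"ay":0,"az":0,"grip":22},{"x":-14,"y":-8,"z":-90,"ax":0,"ay":0,"az":0,"grip":22},{"x":-20,"y":-8,"z":-135,"ax":0,"ay":0,"az":0,"grip":22},{"x":-26,"y":-8,"z":-180,"ax":0,"ay":0,"az":0,"grip":22},{"x":-32,"y":-8,"z":-226,"ax":0,"ay":0,"az":0,"grip":22}]';python3 -m jog '[{"x":0,"y":0,"z":0,"ax":0,"ay":0,"az":0,"grip":22},{"x":0,"y":0,"z":0,"ax":0,"ay":0,"az":0,"grip":22}]';python3 d.py 554.3 -214.5 55 -4
```

```text
clock: 8.8
eef_pos: [549.9, -216.7, 81.7]
tool_rot: [-1.574, 0.005, -0.069]
force: [0.4, 0.3, -0.6]
width: 26.3
clock: 9.0
eef_pos: [549.9, -216.8, 81.5]
tool_rot: [-1.574, 0.006, -0.073]
force: [-1.0, 1.1, -1.2]
width: 26.0
shift [ 4.4 26.4  2.7] rot [ 0.003 -0.003 -0.006] | at [ 549.9 -216.8   81.5] [-90.2   0.3  -4.2] w 26.0 F [-1.   1.1 -1.2] q7 [ 0.77  0.88 -0.74  1.8   0.81  0.81 -0.46] t 9.0
```

```bash
python3 -m jog '[{"x":4.5,"y":10,"z":2.5,"ax":0,"ay":0,"az":0,"grip":22},{"x":4.5,"y":26,"z":2.5,"ax":0,"ay":0,"az":0,"grip":22},{"x":4.5,"y":26,"z":2.5,"ax":0,"ay":0,"az":0,"grip":22},{"x":4.5,"y":26,"z":2.5,"ax":0,"ay":0,"az":0,"grip":22}]';python3 d.py 554.3 -214.5 43 -4
python3 - <<'E'
from meas import *
s=cam('scene');crop(s,'k6.png',270,150,350,215,9)
t=cam('top');crop(t,'k7.png',300,150,370,205,10)
E
```

```text
clock: 9.4
eef_pos: [555.3, -211.5, 55.2]
tool_rot: [-1.573, 0.006, -0.067]
force: [-0.1, -1.1, 0.3]
width: 25.6
shift [-0.7 12.2 -3. ] rot [ 0.003  0.003 -0.006] | at [ 555.3 -211.5   55.2] [-90.2   0.3  -3.9] w 25.6 F [-0.1 -1.1  0.3] q7 [ 0.74  0.91 -0.71  1.8   0.84  0.77 -0.49] t 9.4
```

View pics/k6.png

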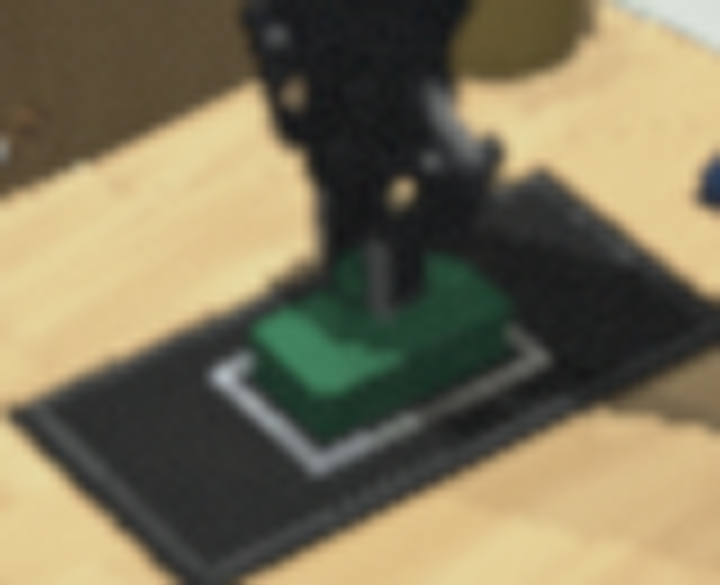

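View pics/k7.png

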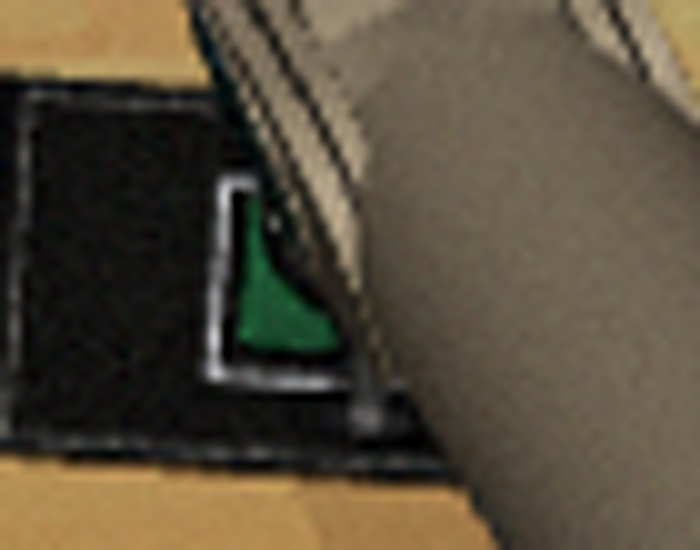

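```bash
python3 -m jog '[{"x":-0.5,"y":3,"z":-3,"ax":0,"ay":0,"az":0,"grip":22},{"x":-0.5,"y":8,"z":-3,"ax":0,"ay":0,"az":0,"grip":22},{"x":-0.5,"y":8,"z":-3,"ax":0,"ay":0,"az":0,"grip":22},{"x":-0.5,"y":8,"z":-3,"ax":0,"ay":0,"az":0,"grip":22}]';python3 d.py 554.3 -214.5 43 -4
```

```text
clock: 9.9
eef_pos: [554.7, -215.9, 48.1]
tool_rot: [-1.574, 0.004, -0.07]
force: [-0.0, -0.6, 0.6]
width: 25.8
shift [-0.5  5.1  1.4] rot [ 0.003  0.    -0.004] | at [ 554.7 -215.9   48.1] [-90.2   0.3  -4. ] w 25.8 F [-0.  -0.6  0.6] q7 [ 0.74  0.92 -0.71  1.8   0.85  0.76 -0.5 ] t 9.9
```

```bash
python3 -m jog '[{"x":-0.5,"y":2,"z":1,"ax":0,"ay":0,"az":0,"grip":22},{"x":-0.5,"y":3.5,"z":1,"ax":0,"ay":0,"az":0,"grip":22},{"x":-0.5,"y":4.5,"z":1,"ax":0,"ay":0,"az":0,"grip":22},{"x":-0.5,"y":4.5,"z":1,"ax":0,"ay":0,"az":0,"grip":22}]';python3 d.py 554.3 -214.5 42 -4
```

```text
clock: 10.3
eef_pos: [554.3, -214.9, 43.6]
tool_rot: [-1.574, 0.004, -0.069]
force: [0.0, 0.2, -0.3]
width: 26.1
shift [-0.   1.6  0.4] rot [ 0.003  0.    -0.004] | at [ 554.3 -214.9   43.6] [-90.2   0.3  -4. ] w 26.1 F [ 0.   0.2 -0.3] q7 [ 0.74  0.93 -0.7   1.8   0.86  0.75 -0.51] t 10.3
```

```bash
python3 -m jog '[{"x":0,"y":1,"z":0,"ax":0,"ay":0,"az":0,"grip":22},{"x":0,"y":1,"z":0,"ax":0,"ay":0,"az":0,"grip":22}]';python3 d.py 554.3 -214.5 42 -4
```

```text
clock: 10.5
eef_pos: [554.5, -214.9, 42.7]
tool_rot: [-1.574, 0.004, -0.069]
force: [-0.4, -0.2, -1.1]
width: 25.7
shift [-0.2  0.7  0.4] rot [ 0.003  0.    -0.004] | at [ 554.5 -214.9   42.7] [-90.2   0.2  -4. ] w 25.7 F [-0.4 -0.2 -1.1] q7 [ 0.74  0.93 -0.7   1.8   0.86  0.75 -0.51] t 10.5
```

```bash
python3 -m jog '[{"x":0,"y":1,"z":0,"ax":0,"ay":0,"az":0,"grip":22},{"x":0,"y":1,"z":0,"ax":0,"ay":0,"az":0,"grip":22}]';python3 d.py 554.3 -214.5 42 -4
```

```text
clock: 10.7
eef_pos: [554.5, -214.8, 42.5]
tool_rot: [-1.575, 0.004, -0.069]
force: [-1.9, 0.5, 5.8]
width: 25.4
shift [-0.2  0.5  0.3] rot [ 0.004  0.    -0.004] | at [ 554.5 -214.8   42.5] [-90.2   0.2  -4. ] w 25.4 F [-1.9  0.5  5.8] q7 [ 0.74  0.93 -0.7   1.8   0.86  0.75 -0.51] t 10.7
```

```bash
python3 -m jog '[{"x":0,"y":0,"z":0,"ax":0,"ay":0,"az":0,"grip":45},{"x":0,"y":0,"z":0,"ax":0,"ay":0,"az":0,"grip":45},{"x":0,"y":-5,"z":0,"ax":0,"ay":0,"az":0,"grip":50},{"x":0,"y":-40,"z":0,"ax":0,"ay":0,"az":0,"grip":60},{"x":0,"y":-80,"z":0,"ax":0,"ay":0,"az":0,"grip":70}]';python3 d.py 434 8 110 -4
```

```text
clock: 11.2
eef_pos: [553.6, -214.3, 121.5]
tool_rot: [-1.573, 0.007, -0.069]
force: [-0.8, 0.4, 0.7]
width: 69.6
shift [-134.6   12.1  213.5] rot [ 0.002  0.001 -0.007] | at [ 553.6 -214.3  121.5] [-90.1   0.4  -4. ] w 69.6 F [-0.8  0.4  0.7] q7 [ 0.79  0.83 -0.79  1.77  0.75  0.88 -0.42] t 11.2
```

```bash
python3 -m jog '[{"x":-27,"y":-5,"z":42,"ax":0,"ay":0,"az":0,"grip":80},{"x":-54,"y":-5,"z":85,"ax":0,"ay":0,"az":0,"grip":80},{"x":-81,"y":-5,"z":128,"ax":0,"ay":0,"az":0,"grip":80},{"x":-108,"y":-5,"z":170,"ax":0,"ay":0,"az":0,"grip":80},{"x":-134,"y":-5,"z":213,"ax":0,"ay":0,"az":0,"grip":80}]';python3 -m jog '[{"x":0,"y":0,"z":0,"ax":0,"ay":0,"az":0,"grip":80},{"x":0,"y":0,"z":0,"ax":0,"ay":0,"az":0,"grip":80}]';python3 d.py 434 8 90 -4
python3 - <<'E'
from meas import *
t=cam('top');s=cam('scene')
m=rect(554,-214.2,4,np.radians(-4),62,102);b=rect(554,-214.2,28,np.radians(-4),50,90)
overlay(t,[circ(554,-214.2,38,15),rect(554,-214.2,4,np.radians(-4),130,260)],(300,150,380,205),10,'k1.png')
overlay(s,[circ(554,-214.2,38,15)],(270,160,350,215),9,'k2.png')
green=lambda im:(im[:,:,1]-im[:,:,0]>25)&(im[:,:,1]>im[:,:,2]+5)
print('blk top',quadfit(t,(315,160,360,195),green,28,0,0))
crop(s,'k3.png',225,180,305,250,9)
E
```

```text
clock: 11.7
eef_pos: [435.8, 6.8, 127.0]
tool_rot: [-1.574, 0.003, -0.07]
force: [0.5, 1.3, 0.3]
width: 80.1
clock: 11.9
eef_pos: [436.8, 6.5, 127.1]
tool_rot: [-1.575, 0.003, -0.066]
force: [-0.1, -0.8, 0.4]
width: 79.9
shift [-2.8 37.1  1.4] rot [ 0.004  0.004 -0.003] | at [436.8   6.5 127.1] [-90.2   0.2  -3.8] w 79.9 F [-0.1 -0.8  0.4] q7 [ 0.44  0.64 -0.76  2.18  0.79  0.62 -0.97] t 11.9
blk top ((554.7725830078125, -215.39877319335938), (91.95651245117188, 51.182167053222656), 86.0728530883789)
```

View pics/k1.png

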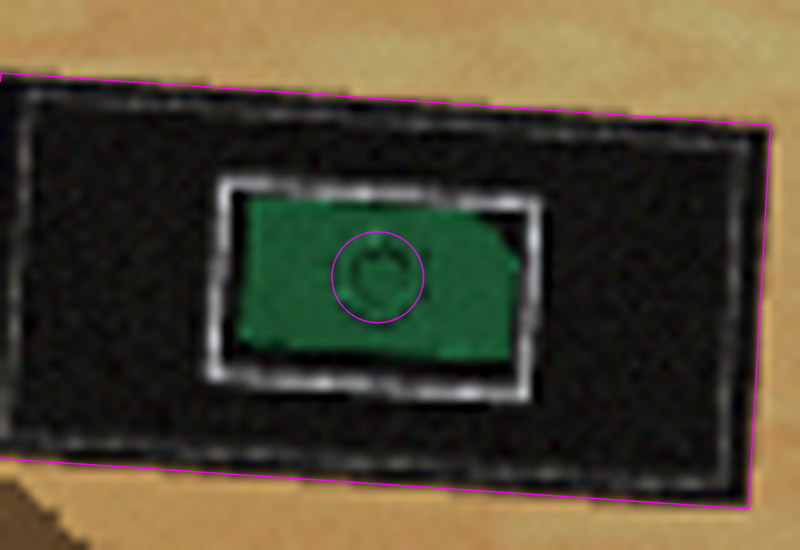

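View pics/k2.png

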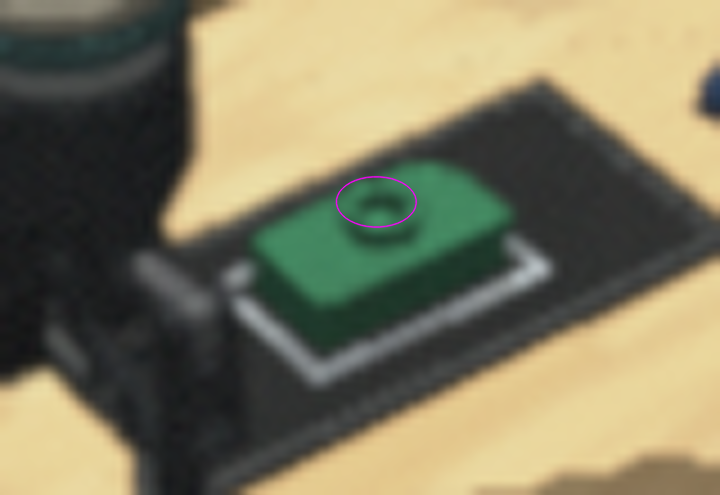

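View pics/k3.png

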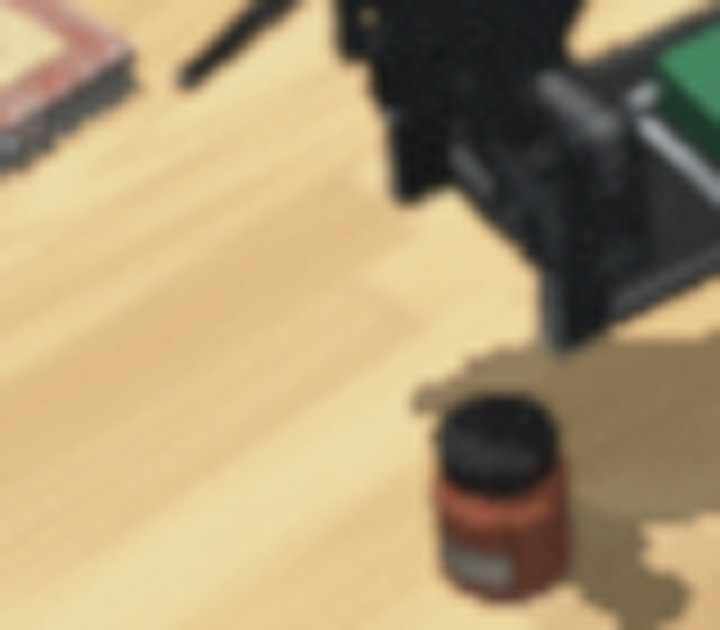

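```bash
python3 -m jog '[{"x":-2.5,"y":35,"z":1,"ax":0,"ay":0,"az":0,"grip":80},{"x":-2.5,"y":60,"z":1,"ax":0,"ay":0,"az":0,"grip":80},{"x":-2.5,"y":60,"z":1,"ax":0,"ay":0,"az":0,"grip":80},{"x":-2.5,"y":60,"z":1,"ax":0,"ay":0,"az":0,"grip":80}]';python3 d.py 434 7.5 25 -4
python3 - <<'E'
from meas import *
s=cam('scene');crop(s,'k8.png',240,180,310,250,9)
E
```

```text
clock: 12.4
eef_pos: [434.4, 5.7, 66.6]
tool_rot: [-1.574, 0.005, -0.071]
force: [-0.0, 1.2, 0.6]
width: 80.1
shift [-0.3 41.6  1.9] rot [ 0.004 -0.001 -0.005] | at [434.4   5.7  66.6] [-90.2   0.3  -4.1] w 80.1 F [-0.   1.2  0.6] q7 [ 0.33  0.73 -0.6   2.23  0.98  0.48 -1.14] t 12.4
```

View pics/k8.png

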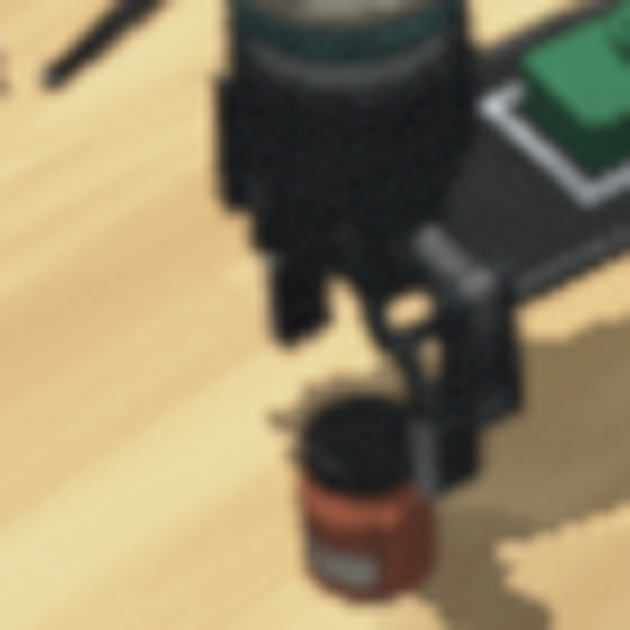

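Straddling well. Down and grip.

```bash
python3 -m jog '[{"x":0,"y":15,"z":2,"ax":0,"ay":0,"az":0,"grip":80},{"x":0,"y":30,"z":2,"ax":0,"ay":0,"az":0,"grip":80},{"x":0,"y":41,"z":2,"ax":0,"ay":0,"az":0,"grip":80},{"x":0,"y":41,"z":2,"ax":0,"ay":0,"az":0,"grip":80},{"x":0,"y":41,"z":2,"ax":0,"ay":0,"az":0,"grip":70}]';python3 d.py 434 7.5 25 -4
```

```text
clock: 12.95
eef_pos: [434.9, 8.2, 26.5]
tool_rot: [-1.574, 0.002, -0.07]
force: [-0.3, -1.2, -0.3]
width: 70.1
shift [-0.8  1.5 -0.8] rot [ 0.003 -0.    -0.002] | at [434.9   8.2  26.5] [-90.2   0.1  -4. ] w 70.1 F [-0.3 -1.2 -0.3] q7 [ 0.24  0.8  -0.48  2.24  1.13  0.37 -1.28] t 12.9
```

```bash
python3 -m jog '[{"x":0,"y":0,"z":0,"ax":0,"ay":0,"az":0,"grip":36},{"x":0,"y":0,"z":0,"ax":0,"ay":0,"az":0,"grip":36},{"x":0,"y":0,"z":0,"ax":0,"ay":0,"az":0,"grip":36},{"x":0,"y":0,"z":0,"ax":0,"ay":0,"az":0,"grip":36},{"x":0,"y":0,"z":0,"ax":0,"ay":0,"az":0,"grip":36}]';python3 d.py 434 7.5 25 -4
```

```text
clock: 13.45
eef_pos: [434.5, 8.2, 26.7]
tool_rot: [-1.574, 0.002, -0.069]
force: [-2.3, -1.0, 9.9]
width: 43.4
shift [-0.4  1.7 -0.7] rot [ 0.004  0.    -0.002] | at [434.5   8.2  26.7] [-90.2   0.1  -4. ] w 43.4 F [-2.3 -1.   9.9] q7 [ 0.24  0.8  -0.48  2.24  1.13  0.37 -1.29] t 13.4
```

```bash
python3 -m jog '[{"x":0,"y":-10,"z":0,"ax":0,"ay":0,"az":0,"grip":36},{"x":0,"y":-35,"z":0,"ax":0,"ay":0,"az":0,"grip":36},{"x":0,"y":-60,"z":0,"ax":0,"ay":0,"az":0,"grip":36},{"x":0,"y":-60,"z":0,"ax":0,"ay":0,"az":0,"grip":36}]';python3 d.py 560 -126.5 80 -4
```

```text
clock: 13.85
eef_pos: [435.9, 8.7, 88.0]
tool_rot: [-1.573, -0.001, -0.07]
force: [0.3, -0.2, -1.6]
width: 43.4
shift [ 133.3    8.4 -126.2] rot [ 0.002 -0.     0.001] | at [435.9   8.7  88. ] [-90.1  -0.   -4. ] w 43.4 F [ 0.3 -0.2 -1.6] q7 [ 0.36  0.7  -0.66  2.22  0.91  0.52 -1.08] t 13.8
```

```bash
python3 -m jog '[{"x":30,"y":0,"z":-28,"ax":0,"ay":0,"az":0,"grip":36},{"x":60,"y":0,"z":-57,"ax":0,"ay":0,"az":0,"grip":36},{"x":95,"y":0,"z":-90,"ax":0,"ay":0,"az":0,"grip":36},{"x":133,"y":0,"z":-126,"ax":0,"ay":0,"az":0,"grip":36},{"x":133,"y":0,"z":-126,"ax":0,"ay":0,"az":0,"grip":36}]';python3 -m jog '[{"x":0,"y":0,"z":0,"ax":0,"ay":0,"az":0,"grip":36},{"x":0,"y":0,"z":0,"ax":0,"ay":0,"az":0,"grip":36}]';python3 d.py 560 -126.5 45 -4
python3 - <<'E'
from meas import *
s=cam('scene');crop(s,'k9.png',255,140,345,215,8)
E
```

```text
clock: 14.35
eef_pos: [561.9, -134.0, 84.3]
tool_rot: [-1.578, 0.0, -0.08]
force: [-1.4, -0.5, -1.8]
width: 43.8
clock: 14.55
eef_pos: [557.0, -125.4, 84.8]
tool_rot: [-1.574, 0.006, -0.068]
force: [-0.6, -0.3, -0.8]
width: 43.5
shift [ 3.3 39.8 -0.8] rot [ 0.003  0.002 -0.006] | at [ 557.  -125.4   84.8] [-90.2   0.3  -3.9] w 43.5 F [-0.6 -0.3 -0.8] q7 [ 0.62  0.85 -0.73  1.85  0.8   0.78 -0.63] t 14.6
```

View pics/k9.png

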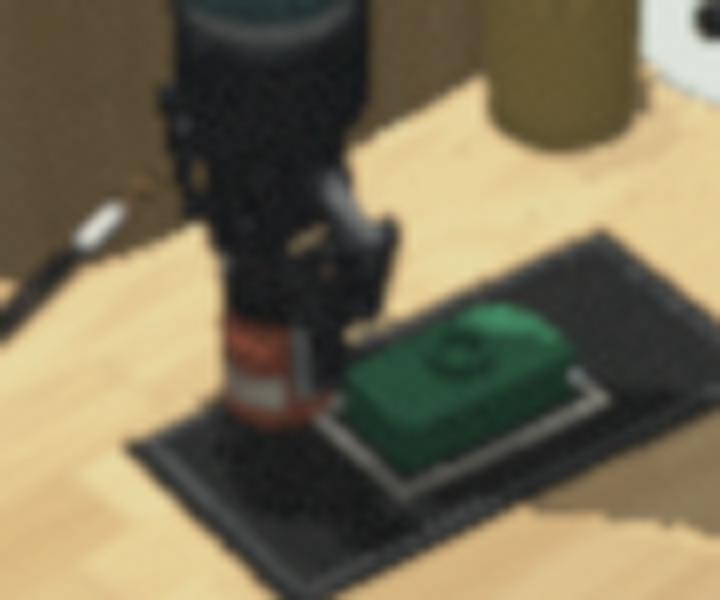

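```bash
python3 -m jog '[{"x":3.3,"y":15,"z":-1,"ax":0,"ay":0,"az":0,"grip":36},{"x":3.3,"y":35,"z":-1,"ax":0,"ay":0,"az":0,"grip":36},{"x":3.3,"y":48,"z":-1,"ax":0,"ay":0,"az":0,"grip":36},{"x":3.3,"y":48,"z":-1,"ax":0,"ay":0,"az":0,"grip":36},{"x":3.3,"y":48,"z":-1,"ax":0,"ay":0,"az":0,"grip":36}]';python3 d.py 560 -126.5 31 -4
```

```text
clock: 15.1
eef_pos: [561.1, -127.1, 37.2]
tool_rot: [-1.574, 0.005, -0.068]
force: [0.1, -0.7, -1.2]
width: 43.7
shift [-1.1  6.2  0.6] rot [ 0.003  0.001 -0.005] | at [ 561.1 -127.1   37.2] [-90.2   0.3  -3.9] w 43.7 F [ 0.1 -0.7 -1.2] q7 [ 0.58  0.92 -0.67  1.86  0.88  0.7  -0.68] t 15.1
```

```bash
python3 -m jog '[{"x":-1,"y":3,"z":0.5,"ax":0,"ay":0,"az":0,"grip":36},{"x":-1,"y":5.5,"z":0.5,"ax":0,"ay":0,"az":0,"grip":36},{"x":-1,"y":6.5,"z":0.5,"ax":0,"ay":0,"az":0,"grip":36},{"x":-1,"y":6.5,"z":0.5,"ax":0,"ay":0,"az":0,"grip":36}]';python3 d.py 560 -126.5 31 -4
```

```text
clock: 15.5
eef_pos: [560.3, -127.3, 31.0]
tool_rot: [-1.574, 0.004, -0.07]
force: [0.0, 0.3, -1.5]
width: 43.5
shift [-0.3  0.   0.8] rot [ 0.004  0.    -0.004] | at [ 560.3 -127.3   31. ] [-90.2   0.2  -4. ] w 43.5 F [ 0.   0.3 -1.5] q7 [ 0.58  0.92 -0.66  1.86  0.89  0.69 -0.69] t 15.5
```

```bash
python3 -m jog '[{"x":0,"y":0.8,"z":0.5,"ax":0,"ay":0,"az":0,"grip":36},{"x":0,"y":1.2,"z":0.5,"ax":0,"ay":0,"az":0,"grip":36},{"x":0,"y":1.2,"z":0.5,"ax":0,"ay":0,"az":0,"grip":36}]';python3 d.py 560 -126.5 31 -4
```

```text
clock: 15.8
eef_pos: [560.4, -127.2, 30.8]
tool_rot: [-1.576, 0.004, -0.07]
force: [-2.3, -1.1, 6.9]
width: 43.4
shift [-0.5 -0.2  0.7] rot [ 0.005  0.    -0.004] | at [ 560.4 -127.2   30.8] [-90.3   0.2  -4. ] w 43.4 F [-2.3 -1.1  6.9] q7 [ 0.58  0.92 -0.66  1.86  0.89  0.69 -0.7 ] t 15.8
```

Contact. Open slightly and rise straight, then head for the white jar.

```bash
python3 -m jog '[{"x":0,"y":-0.5,"z":0,"ax":0,"ay":0,"az":0,"grip":65},{"x":0,"y":-0.5,"z":0,"ax":0,"ay":0,"az":0,"grip":65},{"x":0,"y":-0.5,"z":0,"ax":0,"ay":0,"az":0,"grip":70},{"x":0,"y":-30,"z":0,"ax":0,"ay":0,"az":0,"grip":70},{"x":0,"y":-75,"z":0,"ax":0,"ay":0,"az":0,"grip":70}]';python3 -m jog '[{"x":0,"y":0,"z":0,"ax":0,"ay":0,"az":0,"grip":80}]';python3 d.py 419 281 100 -4
python3 - <<'E'
from meas import *
s=cam('scene');crop(s,'k10.png',255,140,345,215,8)
E
```

```text
clock: 16.3
eef_pos: [558.6, -126.3, 103.2]
tool_rot: [-1.573, 0.01, -0.069]
force: [0.2, -1.4, 0.2]
width: 70.2
clock: 16.4
eef_pos: [564.4, -125.8, 109.6]
tool_rot: [-1.574, -0.005, -0.069]
force: [2.2, 0.5, 0.2]
width: 79.8
shift [-173.2    7.6  395.7] rot [0.003 0.001 0.005] | at [ 564.4 -125.8  109.6] [-90.2  -0.3  -4. ] w 79.8 F [2.2 0.5 0.2] q7 [ 0.63  0.82 -0.76  1.83  0.77  0.81 -0.6 ] t 16.4
```

View pics/k10.png

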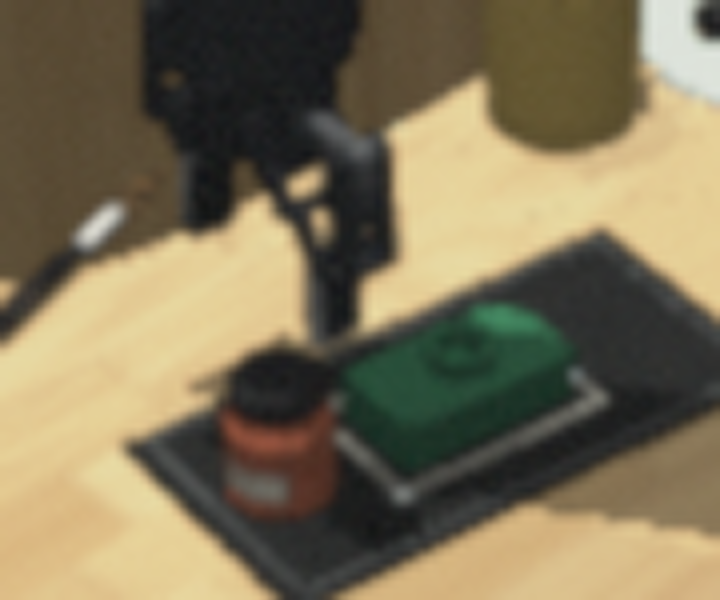

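```bash
python3 -m jog '[{"x":-20,"y":-20,"z":45,"ax":0,"ay":0,"az":0,"grip":80},{"x":-40,"y":-20,"z":90,"ax":0,"ay":0,"az":0,"grip":80},{"x":-60,"y":-20,"z":135,"ax":0,"ay":0,"az":0,"grip":80},{"x":-80,"y":-20,"z":180,"ax":0,"ay":0,"az":0,"grip":80},{"x":-100,"y":-20,"z":225,"ax":0,"ay":0,"az":0,"grip":80}]';python3 d.py 418.5 282 100 -4
```

```text
clock: 16.95
eef_pos: [475.2, 106.1, 123.6]
tool_rot: [-1.575, 0.005, -0.07]
force: [0.3, 0.6, -0.3]
width: 79.8
shift [-68.7  23.3 171.5] rot [ 0.004 -0.    -0.005] | at [475.2 106.1 123.6] [-90.2   0.3  -4. ] w 79.8 F [ 0.3  0.6 -0.3] q7 [ 0.22  0.7  -0.75  2.06  0.75  0.69 -1.1 ] t 16.9
```

```bash
python3 -m jog '[{"x":-18,"y":0,"z":45,"ax":0,"ay":0,"az":0,"grip":80},{"x":-36,"y":10,"z":90,"ax":0,"ay":0,"az":0,"grip":80},{"x":-54,"y":25,"z":135,"ax":0,"ay":0,"az":0,"grip":80},{"x":-68,"y":40,"z":171,"ax":0,"ay":0,"az":0,"grip":80},{"x":-68,"y":45,"z":171,"ax":0,"ay":0,"az":0,"grip":80}]';python3 -m jog '[{"x":0,"y":0,"z":0,"ax":0,"ay":0,"az":0,"grip":80},{"x":0,"y":0,"z":0,"ax":0,"ay":0,"az":0,"grip":80}]';python3 d.py 418.5 282 20 -4
python3 - <<'E'
from meas import *
s=cam('scene');t=cam('top')
overlay(s,jar('w',418.5,282),(165,230,245,310),8,'k11.png')
overlay(t,jar('o',560,-127)+jar('w',418.5,282)+[rect(554,-214.2,4,np.radians(-4),130,260)],(290,145,390,210),7,'k12.png')
E
```

```text
clock: 17.45
eef_pos: [416.6, 287.0, 77.9]
tool_rot: [-1.569, 0.007, -0.059]
force: [-1.0, 0.3, 0.0]
width: 80.1
clock: 17.65
eef_pos: [420.5, 278.3, 78.5]
tool_rot: [-1.577, 0.005, -0.071]
force: [-0.4, 0.3, 0.7]
width: 79.8
shift [-2.  58.5  3.8] rot [ 0.006 -0.001 -0.005] | at [420.5 278.3  78.5] [-90.3   0.3  -4.1] w 79.8 F [-0.4  0.3  0.7] q7 [-0.22  0.77 -0.65  2.04  0.82  0.62 -1.5 ] t 17.6
```

View pics/k11.png

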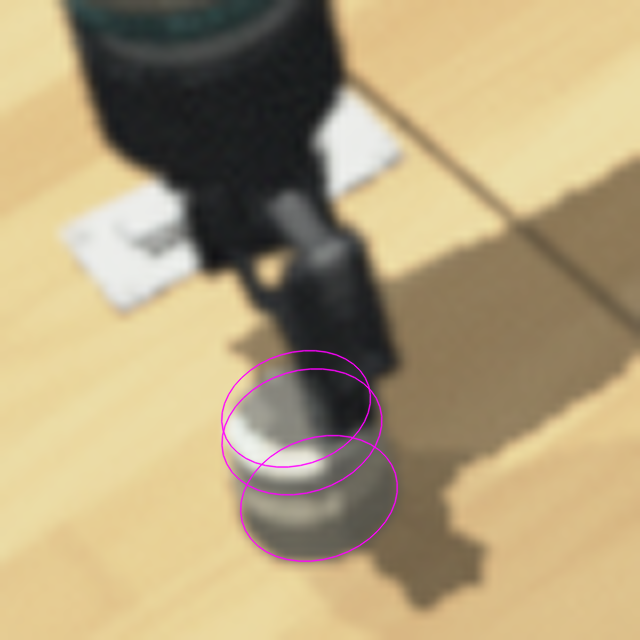

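View pics/k12.png

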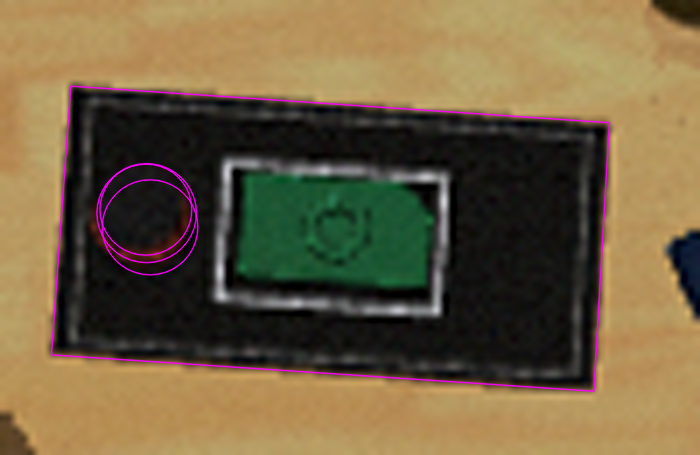

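```bash
python3 -m jog '[{"x":-1.5,"y":0,"z":5,"ax":0,"ay":0,"az":0,"grip":82},{"x":-1.5,"y":20,"z":5,"ax":0,"ay":0,"az":0,"grip":82},{"x":-1.5,"y":40,"z":5,"ax":0,"ay":0,"az":0,"grip":82},{"x":-1.5,"y":40,"z":5,"ax":0,"ay":0,"az":0,"grip":82}]';python3 d.py 419 283 20 -4
```

```text
clock: 18.15
eef_pos: [418.6, 283.7, 37.8]
tool_rot: [-1.577, 0.006, -0.071]
force: [-0.0, -1.0, 0.4]
width: 81.9
shift [ 0.6 17.8 -0.6] rot [ 0.006 -0.001 -0.006] | at [418.6 283.7  37.8] [-90.3   0.3  -4. ] w 81.9 F [-0.  -1.   0.4] q7 [-0.28  0.83 -0.58  2.05  0.9   0.54 -1.58] t 18.1
```

```bash
python3 -m jog '[{"x":0.5,"y":12,"z":-0.5,"ax":0,"ay":0,"az":0,"grip":82},{"x":0.5,"y":20,"z":-0.5,"ax":0,"ay":0,"az":0,"grip":82},{"x":0.5,"y":20,"z":-0.5,"ax":0,"ay":0,"az":0,"grip":82},{"x":0.5,"y":20,"z":-0.5,"ax":0,"ay":0,"az":0,"grip":70}]';python3 -m jog '[{"x":0,"y":0,"z":0,"ax":0,"ay":0,"az":0,"grip":42},{"x":0,"y":0,"z":0,"ax":0,"ay":0,"az":0,"grip":42},{"x":0,"y":0,"z":0,"ax":0,"ay":0,"az":0,"grip":42},{"x":0,"y":0,"z":0,"ax":0,"ay":0,"az":0,"grip":42}]';python3 d.py 419 283 18 -4
```

```text
clock: 18.55
eef_pos: [419.5, 284.6, 19.2]
tool_rot: [-1.574, 0.004, -0.069]
force: [-0.1, -0.0, 0.2]
width: 70.7
clock: 18.95
eef_pos: [419.6, 284.8, 20.1]
tool_rot: [-1.574, 0.003, -0.069]
force: [-1.7, -1.9, 6.5]
width: 49.0
shift [-0.5  2.1 -1.8] rot [ 0.003  0.001 -0.003] | at [419.6 284.8  20.1] [-90.2   0.2  -4. ] w 49.0 F [-1.7 -1.9  6.5] q7 [-0.3   0.86 -0.54  2.05  0.94  0.5  -1.62] t 18.9
```

```bash
python3 -m jog '[{"x":0,"y":-15,"z":0,"ax":0,"ay":0,"az":0,"grip":42},{"x":0,"y":-50,"z":0,"ax":0,"ay":0,"az":0,"grip":42},{"x":0,"y":-90,"z":0,"ax":0,"ay":0,"az":0,"grip":42},{"x":5,"y":-120,"z":-40,"ax":0,"ay":0,"az":0,"grip":42},{"x":10,"y":-120,"z":-80,"ax":0,"ay":0,"az":0,"grip":42}]';python3 d.py 547.7 -305 130 -4
```

```text
clock: 19.45
eef_pos: [426.3, 206.3, 143.0]
tool_rot: [-1.569, -0.003, -0.067]
force: [1.0, 0.5, -0.8]
width: 48.7
shift [ 155.2   12.7 -502.1] rot [-0.001  0.003  0.003] | at [426.3 206.3 143. ] [-89.9  -0.1  -3.8] w 48.7 F [ 1.   0.5 -0.8] q7 [ 0.    0.65 -0.77  2.08  0.72  0.69 -1.31] t 19.4
```

```bash
python3 -m jog '[{"x":14,"y":0,"z":-45,"ax":0,"ay":0,"az":0,"grip":42},{"x":28,"y":0,"z":-90,"ax":0,"ay":0,"az":0,"grip":42},{"x":42,"y":0,"z":-135,"ax":0,"ay":0,"az":0,"grip":42},{"x":56,"y":0,"z":-180,"ax":0,"ay":0,"az":0,"grip":42},{"x":70,"y":0,"z":-225,"ax":0,"ay":0,"az":0,"grip":42}]';python3 -m jog '[{"x":14,"y":0,"z":-45,"ax":0,"ay":0,"az":0,"grip":42},{"x":28,"y":0,"z":-90,"ax":0,"ay":0,"az":0,"grip":42},{"x":42,"y":0,"z":-135,"ax":0,"ay":0,"az":0,"grip":42},{"x":56,"y":0,"z":-180,"ax":0,"ay":0,"az":0,"grip":42},{"x":70,"y":0,"z":-225,"ax":0,"ay":0,"az":0,"grip":42}]';python3 d.py 547.7 -305 100 -4
```

```text
clock: 19.95
eef_pos: [478.8, -27.0, 140.2]
tool_rot: [-1.574, 0.003, -0.069]
force: [1.4, 0.5, -1.7]
width: 48.3
clock: 20.45
eef_pos: [532.7, -256.5, 140.6]
tool_rot: [-1.574, 0.004, -0.07]
force: [1.3, 0.5, -0.3]
width: 48.9
shift [ 18.5  40.6 -47.2] rot [ 0.004 -0.    -0.004] | at [ 532.7 -256.5  140.6] [-90.2   0.2  -4. ] w 48.9 F [ 1.3  0.5 -0.3] q7 [ 0.88  0.8  -0.81  1.76  0.73  0.91 -0.33] t 20.4
```

```bash
python3 -m jog '[{"x":18,"y":10,"z":-47,"ax":0,"ay":0,"az":0,"grip":42},{"x":18,"y":40,"z":-47,"ax":0,"ay":0,"az":0,"grip":42},{"x":18,"y":65,"z":-47,"ax":0,"ay":0,"az":0,"grip":42},{"x":18,"y":80,"z":-47,"ax":0,"ay":0,"az":0,"grip":42},{"x":18,"y":85,"z":-47,"ax":0,"ay":0,"az":0,"grip":42}]';python3 -m jog '[{"x":0,"y":0,"z":0,"ax":0,"ay":0,"az":0,"grip":42},{"x":0,"y":0,"z":0,"ax":0,"ay":0,"az":0,"grip":42}]';python3 d.py 547.7 -305.5 35 -4
python3 - <<'E'
from meas import *
s=cam('scene');crop(s,'k13.png',260,130,360,205,8)
E
```

```text
clock: 20.95
eef_pos: [546.1, -302.1, 53.9]
tool_rot: [-1.573, 0.007, -0.069]
force: [-0.3, 0.1, -1.9]
width: 48.6
clock: 21.15
eef_pos: [548.1, -302.4, 56.6]
tool_rot: [-1.575, 0.002, -0.069]
force: [-0.2, -0.5, -0.9]
width: 48.8
shift [-0.1 21.6 -3. ] rot [ 0.004  0.001 -0.002] | at [ 548.1 -302.4   56.6] [-90.2   0.1  -3.9] w 48.8 F [-0.2 -0.5 -0.9] q7 [ 0.88  0.95 -0.73  1.71  0.83  0.83 -0.31] t 21.1
```

View pics/k13.png

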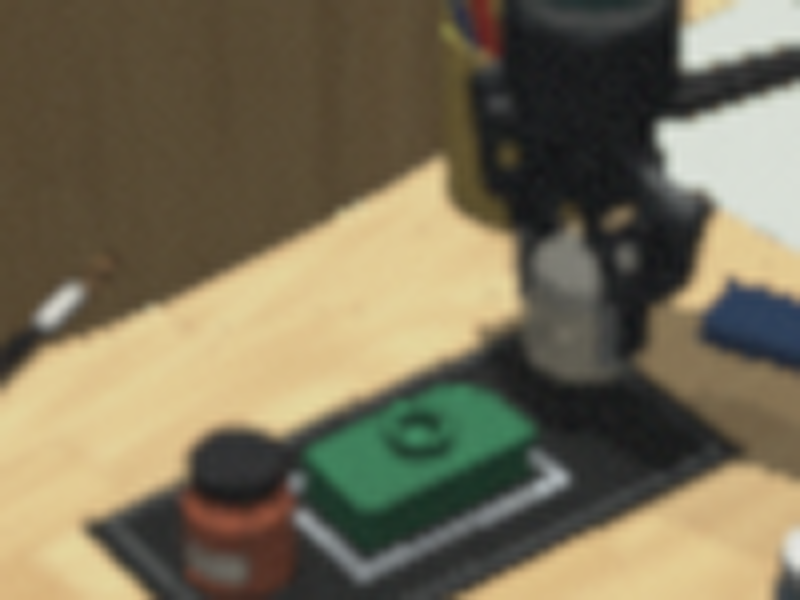

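```bash
python3 -m jog '[{"x":0,"y":10,"z":-2.5,"ax":0,"ay":0,"az":0,"grip":42},{"x":0,"y":22,"z":-2.5,"ax":0,"ay":0,"az":0,"grip":42},{"x":0,"y":29,"z":-2.5,"ax":0,"ay":0,"az":0,"grip":42},{"x":0,"y":30,"z":-2.5,"ax":0,"ay":0,"az":0,"grip":42},{"x":0,"y":30,"z":-2.5,"ax":0,"ay":0,"az":0,"grip":42}]';python3 d.py 547.7 -305.5 24 -4
```

```text
clock: 21.7
eef_pos: [546.7, -305.0, 24.8]
tool_rot: [-1.574, 0.005, -0.069]
force: [0.0, 0.9, -1.3]
width: 48.7
shift [ 1.1  0.8 -0.5] rot [ 0.003  0.001 -0.005] | at [ 546.7 -305.    24.8] [-90.2   0.3  -4. ] w 48.7 F [ 0.   0.9 -1.3] q7 [ 0.86  0.99 -0.7   1.71  0.87  0.79 -0.34] t 21.7
```

```bash
python3 -m jog '[{"x":1,"y":0.5,"z":-0.5,"ax":0,"ay":0,"az":0,"grip":42},{"x":1,"y":1.5,"z":-0.5,"ax":0,"ay":0,"az":0,"grip":42},{"x":1,"y":1.8,"z":-0.5,"ax":0,"ay":0,"az":0,"grip":42},{"x":1,"y":1.8,"z":-0.5,"ax":0,"ay":0,"az":0,"grip":42}]';python3 d.py 547.7 -305.5 24 -4
```

```text
clock: 22.1
eef_pos: [548.2, -305.9, 24.2]
tool_rot: [-1.575, 0.003, -0.069]
force: [-0.6, 0.1, 3.1]
width: 48.7
shift [-0.6  0.2  0.4] rot [ 0.004  0.    -0.003] | at [ 548.2 -305.9   24.2] [-90.2   0.2  -4. ] w 48.7 F [-0.6  0.1  3.1] q7 [ 0.86  0.99 -0.7   1.71  0.87  0.79 -0.34] t 22.1
```

Contact. Release and rise; then to the blue jar.

```bash
python3 -m jog '[{"x":0,"y":-0.3,"z":0,"ax":0,"ay":0,"az":0,"grip":70},{"x":0,"y":-0.3,"z":0,"ax":0,"ay":0,"az":0,"grip":70},{"x":0,"y":-0.3,"z":0,"ax":0,"ay":0,"az":0,"grip":72},{"x":0,"y":-30,"z":0,"ax":0,"ay":0,"az":0,"grip":72},{"x":0,"y":-75,"z":0,"ax":0,"ay":0,"az":0,"grip":72}]';python3 d.py 374.5 -274 90 -36
```

```text
clock: 22.6
eef_pos: [546.0, -305.0, 96.6]
tool_rot: [-1.572, 0.01, -0.069]
force: [0.2, -1.6, 0.2]
width: 72.0
shift [-173.1    8.3   19.1] rot [ 0.004  0.559 -0.009] | at [ 546.  -305.    96.6] [-90.1   0.6  -4. ] w 72.0 F [ 0.2 -1.6  0.2] q7 [ 0.9   0.9  -0.77  1.69  0.78  0.9  -0.27] t 22.6
```

```bash
python3 -m jog '[{"x":-45,"y":-10,"z":5,"ax":0,"ay":0,"az":0,"grip":72},{"x":-90,"y":-10,"z":10,"ax":0,"ay":0,"az":0,"grip":72},{"x":-135,"y":-10,"z":15,"ax":0,"ay":0,"az":0,"grip":72},{"x":-173,"y":-5,"z":19,"ax":0,"ay":0,"az":0,"grip":72},{"x":-173,"y":0,"z":19,"ax":0,"ay":0,"az":0,"grip":72}]';python3 -m jog '[{"x":0,"y":0,"z":0,"ax":0,"ay":0,"az":0,"grip":72},{"x":0,"y":0,"z":0,"ax":0,"ay":0,"az":0,"grip":72}]';python3 d.py 374.5 -274 60 -4
python3 - <<'E'
from meas import *
s=cam('scene');t=cam('top')
overlay(s,jar('b',374.5,-274)+jar('w',547.7,-305.5)+jar('o',560,-127),(260,145,390,240),6,'k14.png')
overlay(t,jar('o',560,-127)+jar('w',547.7,-305.5)+[rect(554,-214.2,4,np.radians(-4),130,260)],(290,145,390,215),8,'k15.png')
E
```

```text
clock: 23.1
eef_pos: [369.8, -274.1, 98.8]
tool_rot: [-1.575, 0.012, -0.071]
force: [0.4, 0.2, 0.1]
width: 72.0
clock: 23.3
eef_pos: [378.6, -274.9, 99.5]
tool_rot: [-1.574, 0.002, -0.069]
force: [0.4, 0.3, -1.0]
width: 71.4
shift [-4.1 39.5  0.7] rot [ 0.003  0.    -0.002] | at [ 378.6 -274.9   99.5] [-90.2   0.1  -4. ] w 71.4 F [ 0.4  0.3 -1. ] q7 [ 1.06  0.73 -0.75  2.13  0.88  0.63 -0.38] t 23.3
```

View pics/k14.png

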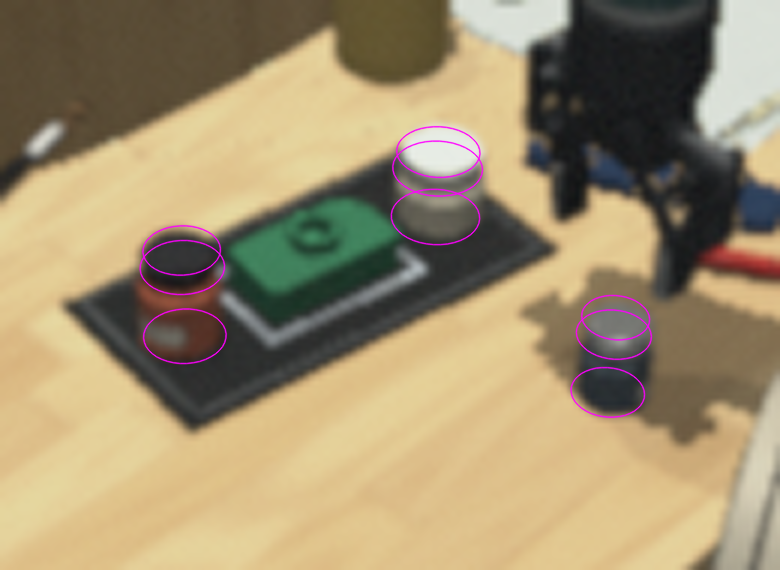

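View pics/k15.png

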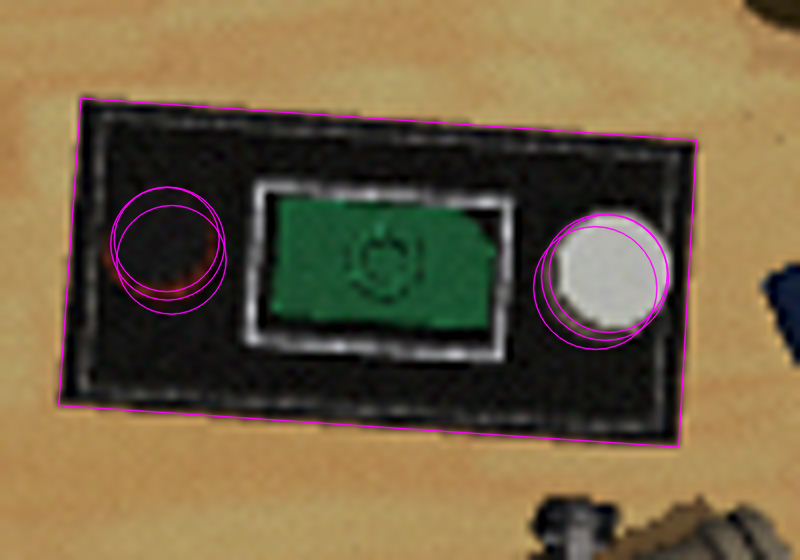

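```bash
python3 -m jog '[{"x":-3.5,"y":10,"z":1,"ax":0,"ay":0,"az":0,"grip":72},{"x":-3.5,"y":40,"z":1,"ax":0,"ay":0,"az":0,"grip":72},{"x":-3.5,"y":45,"z":1,"ax":0,"ay":0,"az":0,"grip":72},{"x":-3.5,"y":45,"z":1,"ax":0,"ay":0,"az":0,"grip":72}]';python3 d.py 374.5 -274 20 -4
python3 - <<'E'
from meas import *
s=cam('scene')
crop(s,'k16.png',320,160,390,230,8)
E
```

```text
clock: 23.8
eef_pos: [373.6, -273.0, 53.7]
tool_rot: [-1.573, 0.005, -0.068]
force: [-0.1, -0.4, 1.1]
width: 71.9
shift [ 1.1 33.7 -0.9] rot [ 0.002  0.001 -0.005] | at [ 373.6 -273.    53.7] [-90.1   0.3  -3.9] w 71.9 F [-0.1 -0.4  1.1] q7 [ 1.    0.79 -0.64  2.16  1.01  0.54 -0.5 ] t 23.8
```

View pics/k16.png

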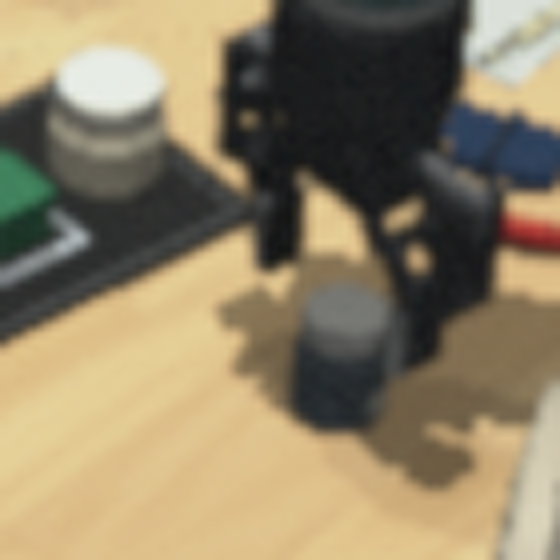

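```bash
python3 -m jog '[{"x":1,"y":12,"z":-1,"ax":0,"ay":0,"az":0,"grip":72},{"x":1,"y":24,"z":-1,"ax":0,"ay":0,"az":0,"grip":72},{"x":1,"y":33,"z":-1,"ax":0,"ay":0,"az":0,"grip":72},{"x":1,"y":33,"z":-1,"ax":0,"ay":0,"az":0,"grip":70}]';python3 d.py 374.5 -274 20 -4;python3 -m jog '[{"x":0,"y":0,"z":0,"ax":0,"ay":0,"az":0,"grip":30},{"x":0,"y":0,"z":0,"ax":0,"ay":0,"az":0,"grip":30},{"x":0,"y":0,"z":0,"ax":0,"ay":0,"az":0,"grip":30},{"x":0,"y":0,"z":0,"ax":0,"ay":0,"az":0,"grip":30},{"x":0,"y":0,"z":0,"ax":0,"ay":0,"az":0,"grip":30}]';python3 d.py 374.5 -274 20 -4
```

```text
clock: 24.25
eef_pos: [374.2, -274.6, 21.1]
tool_rot: [-1.574, 0.004, -0.069]
force: [0.3, 0.2, 0.2]
width: 69.8
shift [0.3 1.1 0.7] rot [ 0.003  0.001 -0.004] | at [ 374.2 -274.6   21.1] [-90.2   0.3  -4. ] w 69.8 F [0.3 0.2 0.2] q7 [ 0.95  0.84 -0.57  2.16  1.11  0.47 -0.59] t 24.2
clock: 24.75
eef_pos: [374.4, -274.9, 22.2]
tool_rot: [-1.575, 0.003, -0.069]
force: [-1.0, 0.2, 6.7]
width: 37.1
shift [0.1 2.2 0.9] rot [ 0.004  0.    -0.003] | at [ 374.4 -274.9   22.2] [-90.2   0.2  -4. ] w 37.1 F [-1.   0.2  6.7] q7 [ 0.95  0.84 -0.57  2.17  1.11  0.47 -0.59] t 24.8
```

```bash
python3 -m jog '[{"x":0,"y":-15,"z":0,"ax":0,"ay":0,"az":0,"grip":30},{"x":0,"y":-50,"z":0,"ax":0,"ay":0,"az":0,"grip":30},{"x":0,"y":-90,"z":0,"ax":0,"ay":0,"az":0,"grip":30},{"x":15,"y":-120,"z":30,"ax":0,"ay":0,"az":0,"grip":30},{"x":30,"y":-130,"z":60,"ax":0,"ay":0,"az":0,"grip":30}]';python3 d.py 637 233 130 90
```

```text
clock: 25.25
eef_pos: [410.0, -217.1, 153.9]
tool_rot: [-1.576, -0.0, -0.073]
force: [1.3, 0.1, -0.9]
width: 37.6
shift [193.5  21.5 465.6] rot [ 0.004 -1.644 -0.004] | at [ 410.  -217.1  153.9] [-90.3  -0.   -4.2] w 37.6 F [ 1.3  0.1 -0.9] q7 [ 0.99  0.64 -0.84  2.1   0.74  0.73 -0.41] t 25.2
```

```bash
python3 -m jog '[{"x":16,"y":0,"z":40,"ax":0,"ay":-0.14,"az":0,"grip":30},{"x":34,"y":0,"z":82,"ax":0,"ay":-0.28,"az":0,"grip":30},{"x":52,"y":0,"z":124,"ax":0,"ay":-0.42,"az":0,"grip":30},{"x":68,"y":0,"z":164,"ax":0,"ay":-0.56,"az":0,"grip":30},{"x":85,"y":0,"z":205,"ax":0,"ay":-0.7,"az":0,"grip":30}]';python3 d.py 637 233 130 90
```

```text
clock: 25.75
eef_pos: [508.0, -16.7, 150.3]
tool_rot: [-1.571, 0.006, 0.636]
force: [0.7, -0.6, -0.8]
width: 37.3
shift [252.2  18.8 124.2] rot [-0.002 -0.935 -0.006] | at [508.  -16.7 150.3] [-90.    0.3  36.4] w 37.3 F [ 0.7 -0.6 -0.8] q7 [ 0.59  0.76 -0.98  1.98  0.84  0.88 -0.22] t 25.8
```

```bash
python3 -m jog '[{"x":40,"y":0,"z":20,"ax":0,"ay":-0.14,"az":0,"grip":30},{"x":80,"y":0,"z":40,"ax":0,"ay":-0.28,"az":0,"grip":30},{"x":120,"y":0,"z":60,"ax":0,"ay":-0.42,"az":0,"grip":30},{"x":160,"y":0,"z":80,"ax":0,"ay":-0.56,"az":0,"grip":30},{"x":200,"y":0,"z":98,"ax":0,"ay":-0.7,"az":0,"grip":30}]';python3 d.py 637 233 100 90
```

```text
clock: 26.25
eef_pos: [611.8, 180.7, 149.0]
tool_rot: [-1.567, 0.004, 1.337]
force: [1.2, 0.3, 0.2]
width: 37.4
shift [ 57.   48.8 -12.5] rot [-0.004 -0.234 -0.004] | at [611.8 180.7 149. ] [-89.8   0.2  76.6] w 37.4 F [1.2 0.3 0.2] q7 [ 0.23  0.96 -1.09  1.62  0.92  1.16  0.25] t 26.2
```

```bash
python3 -m jog '[{"x":28,"y":0,"z":-6,"ax":0,"ay":-0.12,"az":0,"grip":30},{"x":57,"y":10,"z":-12,"ax":0,"ay":-0.23,"az":0,"grip":30},{"x":57,"y":40,"z":-12,"ax":0,"ay":-0.23,"az":0,"grip":30},{"x":57,"y":75,"z":-12,"ax":0,"ay":-0.23,"az":0,"grip":30},{"x":57,"y":75,"z":-12,"ax":0,"ay":-0.23,"az":0,"grip":30}]';python3 -m jog '[{"x":0,"y":0,"z":0,"ax":0,"ay":0,"az":0,"grip":30},{"x":0,"y":0,"z":0,"ax":0,"ay":0,"az":0,"grip":30}]';python3 d.py 637 233 30 90
python3 - <<'E'
from meas import *
s=cam('scene')
crop(s,'k17.png',140,180,240,275,6)
t=cam('top');crop(t,'k18.png',170,130,240,200,8)
E
```

```text
clock: 26.75
eef_pos: [633.7, 228.9, 68.6]
tool_rot: [-1.559, 0.008, 1.561]
force: [-0.3, -1.2, -1.5]
width: 37.4
clock: 26.95
eef_pos: [637.3, 232.1, 75.8]
tool_rot: [-1.569, 0.001, 1.56]
force: [-0.0, -0.2, 0.1]
width: 37.3
shift [ 0.9 45.8  0.2] rot [-0.002 -0.011 -0.001] | at [637.3 232.1  75.8] [-89.9   0.1  89.4] w 37.3 F [-0.  -0.2  0.1] q7 [ 0.13  1.1  -1.06  1.54  1.03  1.14  0.4 ] t 26.9
```

View pics/k17.png

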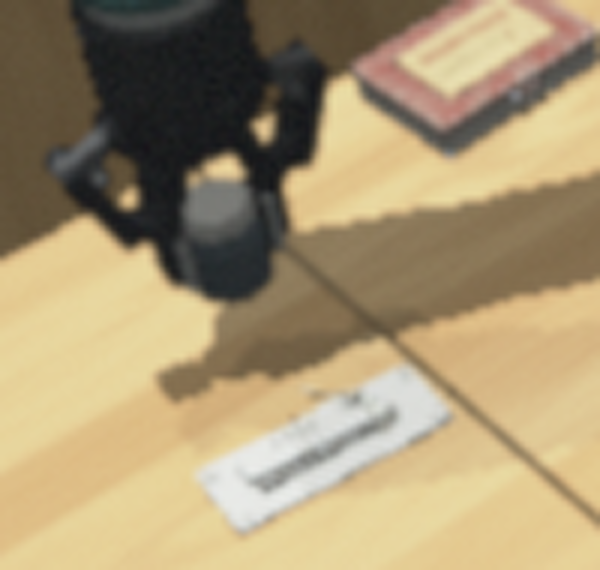

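View pics/k18.png

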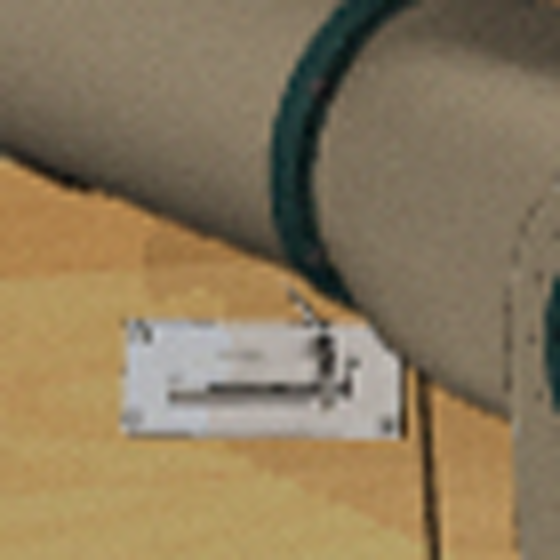

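```bash
python3 -m jog '[{"x":1,"y":15,"z":1,"ax":0,"ay":0,"az":0,"grip":30},{"x":1,"y":35,"z":1,"ax":0,"ay":0,"az":0,"grip":30},{"x":1,"y":49,"z":1,"ax":0,"ay":0,"az":0,"grip":30},{"x":1,"y":49,"z":1,"ax":0,"ay":0,"az":0,"grip":30},{"x":1,"y":49,"z":1,"ax":0,"ay":0,"az":0,"grip":30}]';python3 d.py 636.5 233 21.5 90
```

```text
clock: 27.55
eef_pos: [634.5, 232.0, 22.9]
tool_rot: [-1.565, 0.004, 1.561]
force: [-0.1, -0.0, -0.9]
width: 37.0
shift [ 1.   1.4 -2. ] rot [-0.006 -0.01  -0.004] | at [634.5 232.   22.9] [-89.6   0.2  89.4] w 37.0 F [-0.1 -0.  -0.9] q7 [ 0.11  1.16 -1.01  1.55  1.09  1.08  0.37] t 27.6
```

```bash
python3 -m jog '[{"x":1,"y":0,"z":-2,"ax":0,"ay":0,"az":0,"grip":30},{"x":1,"y":1.5,"z":-2,"ax":0,"ay":0,"az":0,"grip":30},{"x":1,"y":1.5,"z":-2,"ax":0,"ay":0,"az":0,"grip":30}]';python3 d.py 636.5 233 21.5 90
```

```text
clock: 27.85
eef_pos: [637.1, 233.2, 22.6]
tool_rot: [-1.566, 0.003, 1.56]
force: [-0.4, 0.3, -0.8]
width: 37.0
shift [-0.2  1.1  0.6] rot [-0.005 -0.01  -0.003] | at [637.1 233.2  22.6] [-89.7   0.2  89.4] w 37.0 F [-0.4  0.3 -0.8] q7 [ 0.11  1.17 -1.01  1.54  1.09  1.08  0.37] t 27.9
```

```bash
python3 -m jog '[{"x":0,"y":1,"z":0.5,"ax":0,"ay":0,"az":0,"grip":30},{"x":0,"y":1.5,"z":0.5,"ax":0,"ay":0,"az":0,"grip":30},{"x":0,"y":1.5,"z":0.5,"ax":0,"ay":0,"az":0,"grip":30}]';python3 d.py 636.5 233 21.5 90
```

```text
clock: 28.15
eef_pos: [636.6, 233.3, 21.6]
tool_rot: [-1.567, 0.003, 1.561]
force: [-0.6, 0.1, -0.8]
width: 37.5
shift [-0.3  0.1  0.1] rot [-0.004 -0.01  -0.003] | at [636.6 233.3  21.6] [-89.8   0.2  89.4] w 37.5 F [-0.6  0.1 -0.8] q7 [ 0.11  1.17 -1.01  1.55  1.09  1.08  0.37] t 28.1
```

```bash
python3 -m jog '[{"x":0,"y":0.8,"z":0,"ax":0,"ay":0,"az":0,"grip":30},{"x":0,"y":1,"z":0,"ax":0,"ay":0,"az":0,"grip":30}]';python3 d.py 636.5 233 21.5 90
```

```text
clock: 28.35
eef_pos: [636.7, 233.3, 21.4]
tool_rot: [-1.567, 0.003, 1.56]
force: [-1.6, -2.0, 5.6]
width: 37.4
shift [-0.3 -0.1  0.2] rot [-0.004 -0.01  -0.003] | at [636.7 233.3  21.4] [-89.8   0.2  89.4] w 37.4 F [-1.6 -2.   5.6] q7 [ 0.11  1.17 -1.01  1.55  1.09  1.08  0.37] t 28.4
```

Contact. Release, rise high, back off toward the middle to look.

```bash
python3 -m jog '[{"x":0,"y":-0.3,"z":0,"ax":0,"ay":0,"az":0,"grip":60},{"x":0,"y":-0.3,"z":0,"ax":0,"ay":0,"az":0,"grip":60},{"x":0,"y":-0.3,"z":0,"ax":0,"ay":0,"az":0,"grip":60},{"x":0,"y":-35,"z":0,"ax":0,"ay":0,"az":0,"grip":60},{"x":0,"y":-80,"z":0,"ax":0,"ay":0,"az":0,"grip":60}]';python3 -m jog '[{"x":0,"y":-40,"z":0,"ax":0,"ay":0,"az":0,"grip":60},{"x":-40,"y":-60,"z":25,"ax":0,"ay":0,"az":0,"grip":60},{"x":-80,"y":-60,"z":50,"ax":0,"ay":0,"az":0,"grip":60},{"x":-120,"y":-60,"z":75,"ax":0,"ay":0,"az":0,"grip":60},{"x":-160,"y":-60,"z":100,"ax":0,"ay":0,"az":0,"grip":60}]';python3 d.py 480 20 160 90
python3 - <<'E'
from meas import *
s=cam('scene');t=cam('top')
overlay(s,jar('b',636.7,233.3),(150,180,240,270),7,'k19.png')
overlay(t,jar('b',636.7,233.3)+[rect(567,233.5,3,-.01,65,116)],(165,120,245,240),5,'k20.png')
E
```

```text
clock: 28.85
eef_pos: [635.6, 232.4, 98.7]
tool_rot: [-1.562, 0.005, 1.561]
force: [0.7, 0.0, 0.0]
width: 60.1
clock: 29.35
eef_pos: [534.5, 73.3, 161.5]
tool_rot: [-1.567, 0.004, 1.561]
force: [0.4, 0.4, 0.1]
width: 59.8
shift [-53.8   2.   54. ] rot [-0.004 -0.01  -0.004] | at [534.5  73.3 161.5] [-89.8   0.2  89.4] w 59.8 F [0.4 0.4 0.1] q7 [ 0.49  0.87 -1.17  1.89  0.93  1.07  0.48] t 29.4
```

View pics/k19.png

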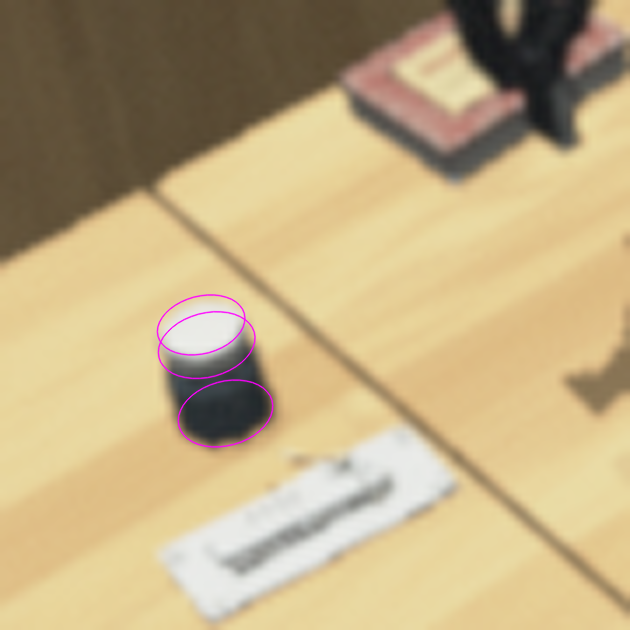

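View pics/k20.png

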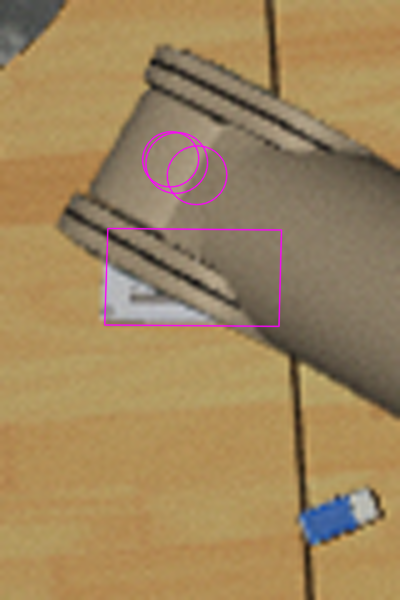

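```bash
python3 -m jog '[{"x":-45,"y":-10,"z":15,"ax":0,"ay":0.1,"az":0,"grip":60},{"x":-90,"y":-30,"z":30,"ax":0,"ay":0.2,"az":0,"grip":60},{"x":-135,"y":-50,"z":45,"ax":0,"ay":0.3,"az":0,"grip":60},{"x":-180,"y":-60,"z":60,"ax":0,"ay":0.45,"az":0,"grip":60},{"x":-220,"y":-60,"z":75,"ax":0,"ay":0.6,"az":0,"grip":60}]';python3 d.py 300 -480 220 30
```

```text
clock: 29.95
eef_pos: [459.2, -146.1, 223.9]
tool_rot: [-1.572, 0.004, 0.954]
force: [0.3, -0.9, -0.8]
width: 59.8
shift [-364.5    5.4  -63.3] rot [ 0.002  0.43  -0.004] | at [ 459.2 -146.1  223.9] [-90.1   0.2  54.7] w 59.8 F [ 0.3 -0.9 -0.8] q7 [ 0.99  0.66 -1.16  1.98  0.74  1.01  0.42] t 29.9
```

```bash
python3 -m jog '[{"x":-45,"y":0,"z":-8,"ax":0,"ay":0.1,"az":0,"grip":60},{"x":-90,"y":0,"z":-16,"ax":0,"ay":0.2,"az":0,"grip":60},{"x":-135,"y":0,"z":-24,"ax":0,"ay":0.3,"az":0,"grip":60},{"x":-180,"y":0,"z":-32,"ax":0,"ay":0.4,"az":0,"grip":60},{"x":-225,"y":0,"z":-40,"ax":0,"ay":0.43,"az":0,"grip":60}]';python3 -m jog '[{"x":-45,"y":0,"z":15,"ax":0,"ay":0,"az":0,"grip":60},{"x":-90,"y":0,"z":30,"ax":0,"ay":0,"az":0,"grip":60},{"x":-120,"y":0,"z":40,"ax":0,"ay":0,"az":0,"grip":60},{"x":-120,"y":0,"z":40,"ax":0,"ay":0,"az":0,"grip":60}]';python3 d.py 300 -480 220 30
python3 - <<'E'
from meas import *
s=cam('scene');t=cam('top')
cv2.imwrite('pics/endt.png',t['color'][:,:,::-1])
cv2.imwrite('pics/ends.png',s['color'][:,:,::-1])
overlay(t,jar('b',636.7,233.3)+[rect(567,233.5,3,-.01,65,116)],(170,130,245,240),6,'e1.png')
overlay(t,jar('o',560,-127)+jar('w',548,-305.9),(290,140,395,215),7,'e2.png')
print('wht top',quadfit(t,(350,165,385,192),lambda im:(im.min(2)>140),52,0,0))
print('blu top',quadfit(t,(185,140,215,165),lambda im:(im.min(2)>150),54,0,0))
green=lambda im:(im[:,:,1]-im[:,:,0]>25)&(im[:,:,1]>im[:,:,2]+5)
print('blk top',quadfit(t,(315,160,360,195),green,28,0,0))
E
```

```text
clock: 30.45
eef_pos: [362.0, -353.2, 223.9]
tool_rot: [-1.572, 0.005, 0.528]
force: [1.1, 0.0, -0.1]
width: 59.9
clock: 30.85
eef_pos: [233.8, -378.9, 223.4]
tool_rot: [-1.568, 0.009, 0.524]
force: [-0.5, 0.9, 0.8]
width: 60.1
shift [   6.7    3.  -120.7] rot [-0.002  0.001 -0.009] | at [ 233.8 -378.9  223.4] [-89.9   0.5  30. ] w 60.1 F [-0.5  0.9  0.8] q7 [ 1.71  0.59 -1.14  2.06  0.69  0.94  0.71] t 30.9
wht top ((548.750732421875, -307.8595275878906), (44.54938888549805, 42.93462371826172), 44.5284423828125)
blu top ((638.7052612304688, 233.78488159179688), (31.462665557861328, 30.109285354614258), 1.0962879657745361)
blk top ((554.7007446289062, -215.56626892089844), (91.54547882080078, 51.23162078857422), 86.00916290283203)
```

View pics/endt.png

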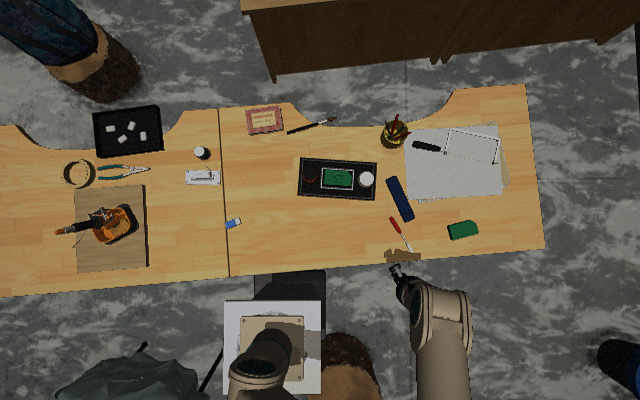

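View pics/e1.png

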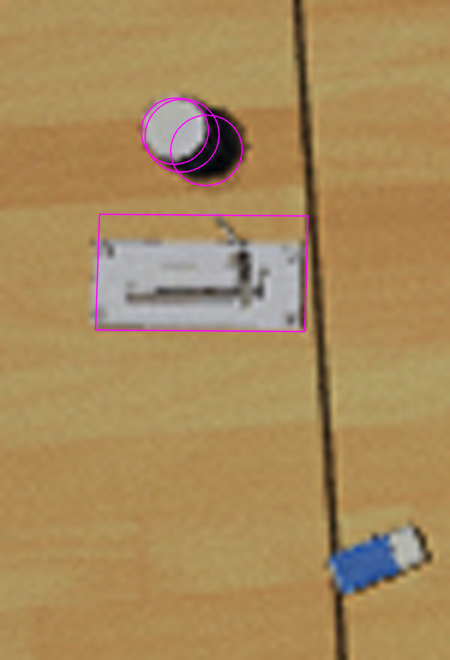

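View pics/e2.png

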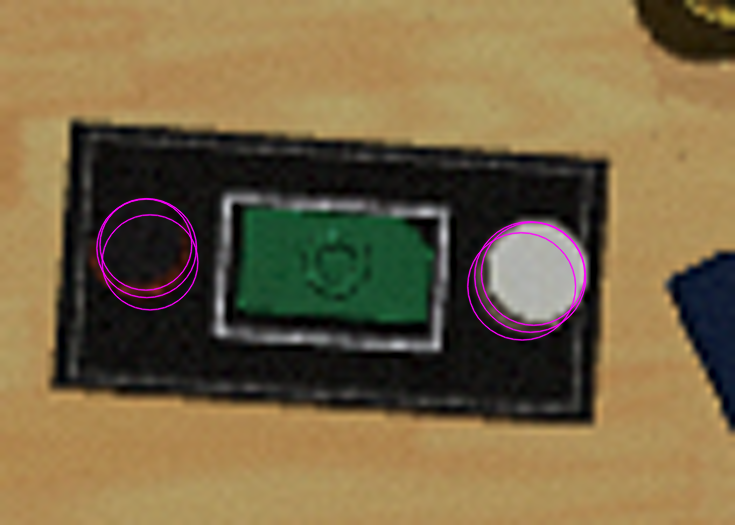

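View pics/ends.png

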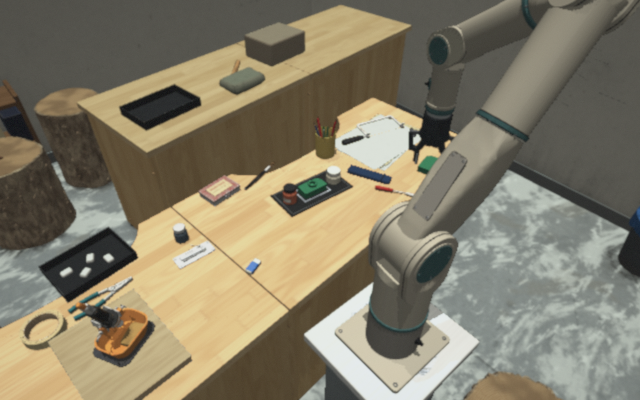

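```bash
python3 -c "
from cell import *
print(finish_job())"
```

```text
the job is handed in; nothing more can be done
None
```

The carving place is set out, and I handed the job in at about 31 s, with the arm parked clear of everything.

- **Order:** I placed the block first, then the ring, the orange jar, the white jar and the blue jar. Each was set down to light contact before release.
- **Block:** In the last top view its centre is at about (555, −215.5), turned −4°. The mat measured (554, −214) and −4°. The block sits inside the outline with a margin all round.
- **Ring:** It lies flat on the middle of the block.
- **Orange and white jars:** Both stand upright off the middles of the block's ends. The gaps are about 20 mm from the arm's readings. The pictures put both nearer 22 mm.
- **Blue jar:** It stands upright behind the jig, at x = 637 mm by the arm and 639 mm by the picture.
- **Eraser:** It is unmoved.

**Checks that disagreed:**
- **Jig edge:** The visible plate is only about 49 mm deep, and the stated 65 mm fits only if the lever sticking out behind is counted. I took the far edge at the stated +32 mm, which is about the lever tip. That leaves a gap of about 18 mm there, but about 33 mm to the plate itself.
- **Scene camera:** It read 1–2 pixels off the top camera, so I trusted the top camera for positions.

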